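# Set out the nightstand for the night

## Task

Tidy the nightstand for the night: lay the fresh green block battery in the blue lower battery tray, then stack the orange upper tray squarely on top of the blue one, and stand the drying capsule upright in the middle of the porcelain saucer, set down gently and not dropped. Lay the steel spectacle case, right way up, centred in front of the blue tray (on the robot's side of it), parallel to the tray's long side with a gap of about 4 cm between them. Leave the saucer, the spent red battery and the brass pill tin where they are.

Things in the scene. Friction and masses are not known exactly. Their poses are not given: they have to be found in the camera images.
- lower_tray: Blue open plastic battery tray, fixed to the table: 90 (x) by 130 (y) by 28 mm high outside, walls and floor 4 mm thick, empty. Origin: centre of its underside, on the table. Its y axis runs along the long side; its x axis points away from the robot (within about 0.2 rad), so the robot's side of the tray is -x.
- upper_tray: Orange open battery tray, same outside size as the blue one, 150 g, loose; batteries fixed in both ends, a white upright grip fin in the middle: 12 mm thick (x), 50 long (y), top 58 mm above the tray's underside; free space of 35 mm on both x sides of the fin. Flat underside, rests on the lower tray's rim (28 mm up), either way round. Origin: centre of its underside; y along its long side.
- drying_capsule: Round teal silicone capsule with a dark twist cap, upright: 52 mm diameter, 44 mm high, foot 42 mm diameter, 70 g, loose. Origin: centre of its underside; z up.
- saucer: White porcelain saucer, loose, 200 g: 132 mm across, rim 16 mm high; flat floor inside about 70 mm across, 5 mm above the table. Origin: centre of its underside.
- spectacle_case: Closed spectacle case of stainless steel, a rounded box 50 (x) by 150 (y) by 34 mm high, 140 g, loose, right way up at the start. Origin: centre of its underside; y along its length.
- green_battery: Fresh green block battery with a black band at its terminal end, lying flat: 48 (x) by 26 (y) by 17 mm high, 45 g, loose. Origin: centre of its underside; x along its length.
- red_battery: Spent red block battery with a black band, same size as the green one, loose; to be left alone. Origin: centre of its underside.
- pill_tin: Round brass pill tin, 36 mm diameter, 18 mm high, loose; to be left alone. Origin: centre of its underside.
Not all that is in view belongs to the job. Of the things shaped like the upper_tray, the orange one is meant.

How it is judged:
By the outcome, as a careful person would: the job done as asked, in the order asked, and still so for the second after the job is handed in, with the robot touching nothing.
It also fails if it takes over 109 s, if anything falls off the work surface, if the arm or the gripper's body presses on something with over 40 N, if the wrist force passes 120 N, or if a joint passes its speed limit or range.

## Robot

A 7-joint arm with a two-finger parallel gripper is mounted at the origin on the work surface. World frame = base frame: x ahead of the robot, y to its left, z up, the work surface at z = 0. Lengths are in m, angles in rad, forces in N, time in s.
With the tool pointing down it reaches from about 0.425 to 0.875 m from the base axis. Payload 9.9 kg.
Tool frame: the origin (TCP) lies on the centre line of the jaws, within the pads' length; the fingertips stand 14 mm ahead of it and the grasp point (between the pads) lies 5 mm behind it; z points along the fingers, y is the direction in which the jaws open and shut (so a half turn about z gives the same grasp; the last joint's range is limited). The gripper opens to 85 mm and grips with 20 to 120 N. Pads are 22 mm wide; open, the fingers measure 114 mm over their backs; the gripper's body (76 mm by 85 mm) begins 54 mm behind the grasp point. The pads swing forward as they close: fully open they stand 13 mm farther back than shut.
Start: joints at [1.218, 0.576, 0.025, 1.437, -0.015, 1.129, -0.057], TCP at [0.179, -0.651, 0.245] pointing down, gripper open.
Joint ranges: [-2.76, 2.76], [-0.34, 2.15], [-1.52, 1.57], [0.19, 2.46], [-1.09, 4.23], [0.17, 1.99], [-2.82, 2.82]. Speed limits (rad/s): [2.22, 2.22, 3.01, 3.01, 3.14, 3.14, 3.14].

## Interface

Orientations are given as a unit quaternion [x, y, z, w].
In Python, from rig import env gives the robot as it stands. The module is installed in compiled form; this text tells all that it offers.
- The arm moves only by the tool apply_moves, never from a script. Its argument "rows" is a list of rows, each an object with "travel": the shift along the tool's x, y, z in m, a list of three; "turn": the turn about the tool's z in rad. In form: [{"travel": [tx, ty, tz], "turn": turn}, ...]. A call has 1 to 10 rows; each row is the pose to reach, as a shift and turn from the pose measured when the call began, along the tool's axes at that moment; what a row does not reach only later rows make up. A row lasts 1/10 s, in which the tool goes at most 50 mm and 8.59 degrees, less where a joint would pass 70% of its speed; a pose out of reach is approached as far as the arm can. A call with a gripper value outside its range is refused whole. "hand" is the finger opening in m, from 0 to 0.0854, set as the call begins (left out, the last holds). The fingers move at their own pace and stop on an object; "newtons" is the grip in N (left out, the last holds). Time passes only in rows, so rows that repeat a pose let the fingers close. It gives the time, the measured TCP pose, the force and the opening at its end, in the units of the state.
- env.read_state(): the state, without advancing time (a new reading comes with each control period).
- env.get_image(name): name is "scene" or "top" or "wrist"; returns a dict with "frame" (384x512x3 uint8, red, green, blue), "mtx" (3x3 intrinsics, pixels), "dist" ([k1, k2, p1, p2, k3] as OpenCV has them; the pictures are not rectified), "eye" and "attitude" of the camera in the world. Camera axes: x right, y up, looking along -z (the intrinsics and any distortion apply to the point x, -y, -z); pixel columns grow to the right and rows downward; lengths in m; the calibration is good to about 2 mm. A picture is of the moment at which its call begins. There is no depth.
- env.sign_off(): hands the job in, once; it reports no verdict.
Trained networks look in a picture, given as the dict that the camera call returned (one of the last four; its "shot" number tells which), for a name from the list of things; names that differ only in an ending like _2 or _b are one class to them, and where a whole thing is asked for, a point or a joint stands for the part that bears it (a point fixed in the world has none). Each returns a list of dicts, best first, with "confidence" (0 to 1); they miss things now and then, are a little off and sometimes report something else, mostly with a low value. They report only what shows in the picture. A call takes as long as a camera call. They do not tell look-alikes from the thing itself.
- env.silhouettes(target, picture): "pixels" (384x512 bool, what is visible of it) and "point" ([column, row] in pixels, amid what is visible of it).
The state is a dict: "t": time; "joint_positions": joint angles; "joint_vel": joint speeds; "joint_torque": joint torques, N m; "eef_pos": TCP position; "orientation": TCP orientation; "wrist_force": force on the tool from outside, world axes, zero at the start; "moment": the same for the moment, N m; "finger_gap": opening from 0.0 (shut) to 1.0 (fully open).
Only numpy, scipy, OpenCV 4.12 (cv2) and the standard library are available. Lean on these libraries where they do the work, as an engineer would, in place of code of your own. Each camera call takes 0.05 s, during which the arm holds its last target.

## Working session

There is one attempt and no reset: what is moved stays moved. The work goes in short steps, Python scripts to look and compute and a tool call to move; the robot and the scene stay as the last step left them, time stands still between calls to the robot, and variables do not carry over. Pictures are saved under pics/ and viewed, and the job is handed in when it is done.

Besides the shell and the picture viewer there is one more tool, called after ">>>" as name([rows], argument=value, ...), one row to a line, values as JSON. apply_moves: Moves the arm, as the interface text tells. Its arguments: {"type":"object","properties":{"rows":{"type":"array"},"hand":{"type":"number"},"newtons":{"type":"number"}},"required":["rows"]}

```bash
mkdir -p pics; cat > h.py <<'E'
import numpy as np, cv2
from rig import env
from scipy.spatial.transform import Rotation as R
def att(a):
    a=np.array(a,float)
    return a if a.shape==(3,3) else R.from_quat(a).as_matrix()
def ray(im,px):
    p=np.array(px,float).reshape(-1,1,2)
    n=cv2.undistortPoints(p,np.array(im["mtx"],float),np.array(im["dist"],float)).reshape(-1,2)
    d=np.c_[n[:,0],-n[:,1],-np.ones(len(n))]
    return np.array(im["eye"],float),d@att(im["attitude"]).T
def at_z(im,px,z):
    e,d=ray(im,px); s=(z-e[2])/d[:,2]
    return e+d*s[:,None]
def proj(im,P):
    P=np.atleast_2d(np.array(P,float)); c=(P-np.array(im["eye"]))@att(im["attitude"])
    c=c*np.array([1,-1,-1])
    return cv2.projectPoints(c,np.zeros(3),np.zeros(3),np.array(im["mtx"],float),np.array(im["dist"],float))[0].reshape(-1,2)
def save(im,name,f=None):
    a=im["frame"] if f is None else f
    cv2.imwrite("pics/"+name+".png",cv2.cvtColor(np.ascontiguousarray(a),cv2.COLOR_RGB2BGR))
def st():
    s=env.read_state(); print("t",s["t"],"pos",np.round(s["eef_pos"],4),"q",np.round(s["orientation"],4),"F",np.round(s["wrist_force"],1),"gap",round(s["finger_gap"],3),"j",np.round(s["joint_positions"],3)); return s
E
python3 - <<'E'
from h import *
s=st()
for n in ["scene","top"]:
    im=env.get_image(n); save(im,n+"0"); print(n,im["eye"],im["attitude"],im["mtx"],im["dist"])
    np.save(n+"0.npy",im,allow_pickle=True)
    ov=im["frame"].copy()
    for k in ["lower_tray","upper_tray","drying_capsule","saucer","spectacle_case","green_battery","red_battery","pill_tin"]:
        r=env.silhouettes(k,im)
        print(n,k,[(round(d["confidence"],2),np.round(d["point"]).tolist(),int(d["pixels"].sum())) for d in r])
st()
E
```

```text
t 0.0 pos [ 0.1791 -0.6504  0.2444] q [ 9.91e-01  1.34e-01 -2.00e-04 -8.00e-04] F [-0.4  0.1  0.3] gap 1.0 j [ 1.218  0.577  0.025  1.438 -0.015  1.129 -0.057]
scene [1.10865933 0.58466125 0.62820063] [0.17750249 0.41232607 0.82992664 0.3312127 ] [[432.81065087   0.         254.47170903]
 [  0.         432.81065087 190.61039429]
 [  0.           0.           1.        ]] [-0.02485978  0.          0.          0.          0.        ]
scene lower_tray [(0.88, [276.0, 254.0], 3069)]
scene upper_tray [(0.93, [250.0, 152.0], 1273), (0.87, [189.0, 125.0], 1053), (0.52, [152.0, 144.0], 370)]
scene drying_capsule [(0.62, [151.0, 142.0], 375), (0.51, [216.0, 211.0], 199)]
scene saucer [(0.74, [181.0, 175.0], 1310)]
scene spectacle_case [(0.6, [413.0, 246.0], 1962)]
scene green_battery []
scene red_battery []
scene pill_tin [(0.68, [217.0, 211.0], 222)]
top [ 0.38446066 -0.00887554  1.24301388] [ 0.04871087 -0.0401948  -0.69883019  0.7124942 ] [[470.19935627   0.         260.90377136]
 [  0.         470.19935627 189.42464806]
 [  0.           0.           1.        ]] [-0.10581422  0.          0.          0.          0.        ]
top lower_tray [(0.82, [194.0, 147.0], 1771)]
top upper_tray [(0.67, [401.0, 231.0], 1744), (0.6, [323.0, 240.0], 1870), (0.37, [194.0, 149.0], 1724)]
top drying_capsule [(0.66, [391.0, 174.0], 383)]
top saucer [(0.72, [324.0, 158.0], 1890)]
top spectacle_case [(0.72, [130.0, 228.0], 1056), (0.42, [265.0, 227.0], 175)]
top green_battery [(0.71, [129.0, 172.0], 185)]
top red_battery [(0.59, [193.0, 149.0], 1739), (0.51, [266.0, 227.0], 188)]
top pill_tin [(0.52, [269.0, 152.0], 149)]
t 0.9 pos [ 0.1792 -0.6508  0.2453] q [ 0.991  0.134 -0.     0.   ] F [0.3 0.2 0.3] gap 0.993 j [ 1.218  0.576  0.025  1.437 -0.015  1.129 -0.056]
```

View pics/scene0.png

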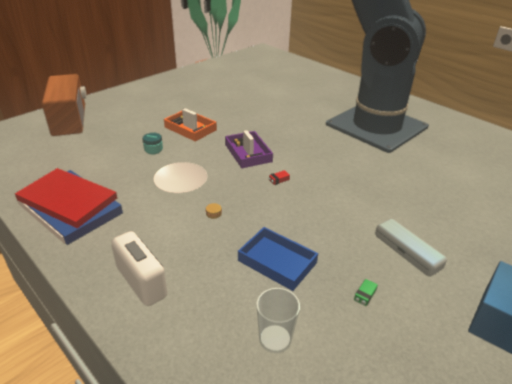

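View pics/top0.png

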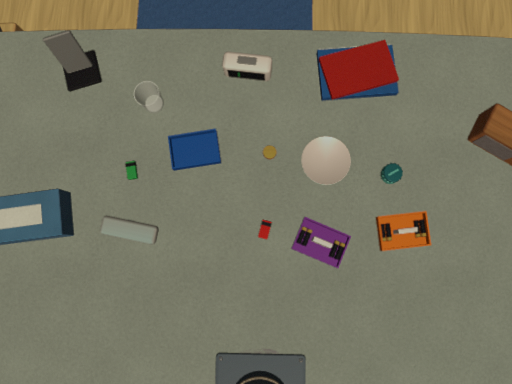

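```bash
cat > fit.py <<'E'
from h import *
from scipy.optimize import minimize
def box(a,b,h,z0=0):
    return np.array([[x,y,z] for x in(-a/2,a/2) for y in(-b/2,b/2) for z in(z0,z0+h)])
def cyl(prof):
    t=np.linspace(0,2*np.pi,40,endpoint=False)
    return np.vstack([np.c_[r*np.cos(t),r*np.sin(t),0*t+z] for r,z in prof])
M=dict(lower_tray=box(.09,.13,.028),upper_tray=box(.09,.13,.028),spectacle_case=box(.05,.15,.034),green_battery=box(.048,.026,.017),red_battery=box(.048,.026,.017),
 drying_capsule=cyl([(.021,0),(.026,.012),(.026,.032),(.022,.044)]),saucer=cyl([(.035,0),(.066,.016)]),pill_tin=cyl([(.018,0),(.018,.018)]))
S=4
def mask_of(im,P):
    q=proj(im,P); hull=cv2.convexHull(((q+.5)*S*16-8).round().astype(np.int32).reshape(-1,1,2))
    m=np.zeros((384*S,512*S),np.uint8); cv2.fillConvexPoly(m,hull,1,shift=4); return m>0
def fit(ims,masks,pts,x0,z=0,yaw=True):
    ms=[cv2.resize(m.astype(np.uint8),None,fx=S,fy=S,interpolation=cv2.INTER_LINEAR)>0 if False else cv2.resize(m.astype(np.float32),None,fx=S,fy=S,interpolation=cv2.INTER_LINEAR)>.5 for m in masks]
    def world(p):
        c,s=np.cos(p[2]),np.sin(p[2]); return pts@np.array([[c,-s,0],[s,c,0],[0,0,1]]).T+[p[0],p[1],z]
    def cost(p):
        p=p if yaw else np.r_[p[:2],0]; v=0
        for im,m in zip(ims,ms):
            k=mask_of(im,world(p)); v+=1-(k&m).sum()/max(1,(k|m).sum())
        return v/len(ims)
    x0=np.array(x0,float)
    sim=np.vstack([x0]+[x0+d for d in np.diag([.012,.012,.25])])
    if not yaw: x0=x0[:2]; sim=sim[:3,:2]
    best=None
    for _ in range(2):
        r=minimize(cost,x0 if best is None else best.x,method="Nelder-Mead",options=dict(initial_simplex=sim,xatol=1e-4,fatol=1e-4,maxiter=200))
        best=r if best is None or r.fun<best.fun else best
        x0=best.x; sim=np.vstack([x0]+[x0+d for d in np.diag([-.006,.006,-.1][:len(x0)])])
    return best.x,best.fun
E
cat > col.py <<'E'
import cv2,numpy as np
def hsvmask(im,near,lo,hi,r=60):
    f=im["frame"]; h=cv2.cvtColor(f,cv2.COLOR_RGB2HSV)
    m=cv2.inRange(h,np.array(lo),np.array(hi))
    return m
E
python3 - <<'E'
from fit import *
im=np.load("top0.npy",allow_pickle=True).item(); sc=np.load("scene0.npy",allow_pickle=True).item()
import time
hs=cv2.cvtColor(im["frame"],cv2.COLOR_RGB2HSV)
for n,p in [("blue",(195,150)),("orange",(384,245)),("case",(130,232)),("green",(130,172)),("red",(265,230)),("tin",(269,152)),("caps",(391,178)),("saucer",(320,150)),("bg",(220,200))]: print(n,hs[p[1],p[0]])
crop=im["frame"][120:270,90:450]; save(im,"topcrop",cv2.resize(crop[:, :],None,fx=2.2,fy=2.2,interpolation=cv2.INTER_CUBIC))
E
```

```text
blue [107 191 116]
orange [ 13 218 185]
case [ 43  29 143]
green [ 64 167 124]
red [  1 214 163]
tin [ 23 165 144]
caps [ 87 146  82]
saucer [ 18  46 184]
bg [ 33  38 122]
```

View pics/topcrop.png

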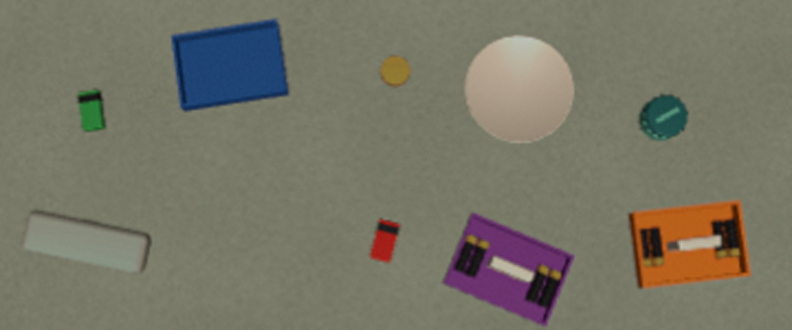

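```bash
cat > est.py <<'E'
from fit import *
RNG=dict(lower_tray=([98,120,30],[125,255,255]),upper_tray=([3,140,60],[19,255,255]),green_battery=([50,80,30],[80,255,255]),red_battery=([0,140,50],[4,255,255]),pill_tin=([18,110,60],[30,255,255]),drying_capsule=([78,70,20],[105,255,255]))
def cmask(im,name,near,r,hull=True):
    lo,hi=RNG[name]; h=cv2.cvtColor(im["frame"],cv2.COLOR_RGB2HSV)
    m=cv2.inRange(h,np.array(lo),np.array(hi))
    if "battery" in name: m|=cv2.inRange(h,np.array([0,0,0]),np.array([180,255,60]))
    w=np.zeros_like(m); cv2.circle(w,tuple(int(v) for v in near),r,255,-1); m&=w
    n,l,s,_=cv2.connectedComponentsWithStats(m); 
    keep=[i for i in range(1,n) if s[i,4]>12]
    m=np.isin(l,keep).astype(np.uint8)
    if hull and m.any():
        p=cv2.findNonZero(m); m[:]=0; cv2.fillConvexPoly(m,cv2.convexHull(p),1)
    return m
def smask(im,name,near,r=25):
    c=[d for d in env.silhouettes(name,im) if np.hypot(*(np.array(d["point"])-near))<r]
    return c[0]["pixels"].astype(np.uint8) if c else None
E
python3 - <<'E'
from est import *
im=env.get_image("top"); sc=env.get_image("scene")
it={"lower_tray":((194,149),(277,257),34,55),"upper_tray":((403,231),(190,125),34,32),"green_battery":((131,170),(366,291),14,18),"red_battery":((265,229),(280,177),14,15),"pill_tin":((269,152),(214,211),12,12),"drying_capsule":((391,173),(152,143),16,16),
"spectacle_case":((129,230),(411,246),0,0),"saucer":((326,161),(181,177),0,0)}
ov=im["frame"].copy(); so=sc["frame"].copy()
for k,(a,b,ra,rb) in it.items():
    if ra: ma,mb=cmask(im,k,a,ra),cmask(sc,k,b,rb)
    else: ma,mb=smask(im,k,a),smask(sc,k,b)
    x0=at_z(im,a,.01)[0]; yaw={"lower_tray":.1,"upper_tray":.05,"green_battery":.1,"red_battery":-.2,"spectacle_case":-.15}.get(k,0); yw=M[k].shape[0]==8
    for nm,ii,mm in (("top",[im],[ma]),("scene",[sc],[mb]),("both",[im,sc],[ma,mb])):
        if any(m is None for m in mm): print(k,nm,"none"); continue
        p,f=fit(ii,mm,M[k],[x0[0],x0[1],yaw],yaw=yw); print(k,nm,np.round(p,4),round(f,3))
E
```

```text
lower_tray top [0.6449 0.1884 0.1797] 0.027
lower_tray scene [0.6273 0.1779 0.1999] 0.356
lower_tray both [0.6449 0.1882 0.183 ] 0.206
upper_tray top [ 0.4378 -0.3676  0.1265] 0.026
upper_tray scene [ 0.4343 -0.3682  0.0879] 0.077
upper_tray both [ 0.4372 -0.3679  0.1235] 0.059
green_battery top [0.5867 0.3579 0.1746] 0.095
green_battery scene [0.5821 0.3573 0.2112] 0.14
green_battery both [0.5863 0.358  0.2074] 0.127
red_battery top [ 0.4358 -0.0033 -0.2233] 0.081
red_battery scene [ 0.4313 -0.0043  0.0315] 0.356
red_battery both [ 0.4362 -0.0036 -0.2245] 0.231
pill_tin top [ 0.6424 -0.0127] 0.093
pill_tin scene [ 0.6291 -0.0253] 0.41
pill_tin both [ 0.6417 -0.0127] 0.271
drying_capsule top [ 0.5892 -0.3367] 0.055
drying_capsule scene [ 0.5547 -0.3916] 0.721
drying_capsule both [ 0.5893 -0.3367] 0.399
spectacle_case top [ 0.4261  0.3514 -0.1847] 0.086
spectacle_case scene [ 0.4254  0.351  -0.2603] 0.168
spectacle_case both [ 0.4259  0.3513 -0.186 ] 0.131
saucer top [ 0.6217 -0.1632] 0.025
saucer scene [ 0.6203 -0.1621] 0.036
saucer both [ 0.6212 -0.1625] 0.034
```

```bash
cat > plan.py <<'E'
from h import *
def plan(wps):
    s=st(); Rm=R.from_quat(s["orientation"]).as_matrix(); psi=np.arctan2(Rm[1,0],Rm[0,0]); print("psi",round(psi,4),"tilt",np.round(Rm[:,2],4))
    for w in wps:
        d=Rm.T@(np.array(w[:3])-s["eef_pos"]); t=(psi-w[3]+np.pi)%(2*np.pi)-np.pi
        print(w,"-> travel",np.round(d,4).tolist(),"turn",round(t,4))
    return s
E
python3 -c "
from plan import *
plan([(0.5,-0.3,.245,.19),(.587,.358,.2,.19)])"
```

```text
t 1.2 pos [ 0.1793 -0.6508  0.2453] q [ 0.991  0.134  0.    -0.   ] F [ 0.  -0.4 -0.1] gap 1.001 j [ 1.218  0.576  0.025  1.437 -0.015  1.129 -0.056]
psi 0.2688 tilt [ 0.  0. -1.]
(0.5, -0.3, 0.245, 0.19) -> travel [0.4024, -0.253, 0.0003] turn 0.0788
(0.587, 0.358, 0.2, 0.19) -> travel [0.661, -0.8642, 0.0453] turn 0.0788
```

>>> apply_moves([
  {"travel": [0.402,-0.253,0],"turn": 0.08},
  {"travel": [0.402,-0.253,0],"turn": 0.08},
  {"travel": [0.402,-0.253,0],"turn": 0.08},
  {"travel": [0.402,-0.253,0],"turn": 0.08},
  {"travel": [0.402,-0.253,0],"turn": 0.08},
  {"travel": [0.402,-0.253,0],"turn": 0.08},
  {"travel": [0.402,-0.253,0],"turn": 0.08},
  {"travel": [0.402,-0.253,0],"turn": 0.08},
  {"travel": [0.661,-0.864,0.045],"turn": 0.08},
  {"travel": [0.661,-0.864,0.045],"turn": 0.08},
], hand=0.05)

```text
t: 2.2
eef_pos: [0.4689, -0.2555, 0.239]
orientation: [0.996, 0.095, 0.0, 0.0]
wrist_force: [1.0, 0.6, -0.7]
finger_gap: 0.584
```

```bash
python3 -c "
from plan import *
plan([(.587,.358,.16,.19)])"
```

```text
t 2.2 pos [ 0.4689 -0.2555  0.239 ] q [9.955e-01 9.450e-02 3.000e-04 1.000e-04] F [ 1.   0.6 -0.7] gap 0.584 j [ 0.427  0.372 -0.023  1.819  0.01   0.95  -0.981]
psi 0.1894 tilt [ 6.e-04 -1.e-04 -1.e+00]
(0.587, 0.358, 0.16, 0.19) -> travel [0.2314, -0.5803, 0.079] turn -0.0006
```

>>> apply_moves([
  {"travel": [0.231,-0.58,0.0],"turn": 0},
  {"travel": [0.231,-0.58,0.0],"turn": 0},
  {"travel": [0.231,-0.58,0.0],"turn": 0},
  {"travel": [0.231,-0.58,0.0],"turn": 0},
  {"travel": [0.231,-0.58,0.0],"turn": 0},
  {"travel": [0.231,-0.58,0.0],"turn": 0},
  {"travel": [0.231,-0.58,0.0],"turn": 0},
  {"travel": [0.231,-0.58,0.0],"turn": 0},
  {"travel": [0.231,-0.58,0.0],"turn": 0},
  {"travel": [0.231,-0.58,0.0],"turn": 0},
])

```text
t: 3.2
eef_pos: [0.5629, 0.2355, 0.2393]
orientation: [0.996, 0.094, 0.001, 0.0]
wrist_force: [1.1, 0.1, 0.4]
finger_gap: 0.583
```

>>> apply_moves([
  {"travel": [0.042,-0.105,0.08],"turn": 0},
  {"travel": [0.042,-0.105,0.08],"turn": 0},
  {"travel": [0.042,-0.105,0.08],"turn": 0},
  {"travel": [0.042,-0.105,0.08],"turn": 0},
  {"travel": [0.042,-0.105,0.08],"turn": 0},
])

```text
t: 3.7
eef_pos: [0.584, 0.347, 0.1583]
orientation: [0.995, 0.095, -0.0, 0.001]
wrist_force: [0.3, -0.8, 0.1]
finger_gap: 0.582
```

```bash
python3 -c "
from est import *
from plan import *
plan([(.587,.358,.1,.19)])
im=env.get_image('wrist'); save(im,'w1'); np.save('w1.npy',im,allow_pickle=True); print(im['eye'])
print(proj(im,[[.587,.358,.017]]))
r=env.silhouettes('green_battery',im); print([(d['confidence'],d['point']) for d in r])
"
```

```text
t 3.7 pos [0.584  0.347  0.1583] q [ 9.955e-01  9.520e-02 -2.000e-04  5.000e-04] F [ 0.3 -0.8  0.1] gap 0.582 j [-0.535  0.658 -0.123  1.527  0.092  0.963 -2.065]
psi 0.1906 tilt [-3.e-04 -1.e-03 -1.e+00]
(0.587, 0.358, 0.1, 0.19) -> travel [0.0051, -0.0103, 0.0582] turn 0.0006
[0.65401322 0.36008483 0.28632314]
[[239.95046685 181.92930335]]
[(0.66, [241.2, 178.1])]
```

View pics/w1.png

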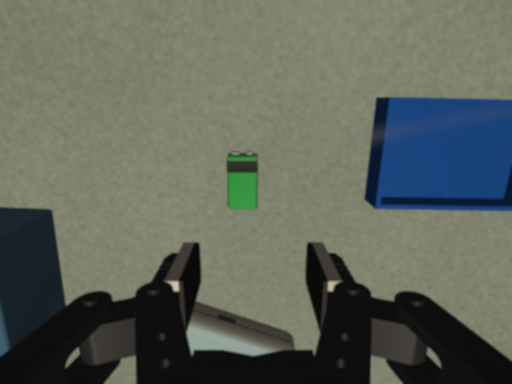

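```bash
python3 -c "
from est import *
im=np.load('w1.npy',allow_pickle=True).item()
m=cmask(im,'green_battery',(241,178),70); print(m.sum())
print(fit([im],[m],M['green_battery'],[.587,.358,.19]))
"
```

```text
1705
(array([0.58544881, 0.35579528, 0.19406717]), np.float64(0.04606694267068978))
```

```bash
python3 -c "
from plan import *
plan([(.586,.3565,.06,.19),(.586,.3565,.017,.19)])"
```

```text
t 3.8 pos [0.5851 0.3453 0.16  ] q [9.956e-01 9.380e-02 1.000e-03 3.000e-04] F [ 0.1 -0.1 -0.6] gap 0.587 j [-0.532  0.655 -0.122  1.528  0.092  0.963 -2.065]
psi 0.1878 tilt [ 2.1e-03 -5.0e-04 -1.0e+00]
(0.586, 0.3565, 0.06, 0.19) -> travel [0.0027, -0.0109, 0.1] turn -0.0022
(0.586, 0.3565, 0.017, 0.19) -> travel [0.0026, -0.011, 0.143] turn -0.0022
```

>>> apply_moves([
  {"travel": [0.003,-0.011,0.05],"turn": 0},
  {"travel": [0.003,-0.011,0.09],"turn": 0},
  {"travel": [0.003,-0.011,0.11],"turn": 0},
  {"travel": [0.003,-0.011,0.125],"turn": 0},
  {"travel": [0.003,-0.011,0.135],"turn": 0},
  {"travel": [0.003,-0.011,0.142],"turn": 0},
  {"travel": [0.003,-0.011,0.142],"turn": 0},
  {"travel": [0.003,-0.011,0.142],"turn": 0},
])

```text
t: 4.6
eef_pos: [0.5869, 0.3569, 0.019]
orientation: [0.996, 0.094, 0.002, 0.0]
wrist_force: [0.3, -0.5, 0.8]
finger_gap: 0.583
```

>>> apply_moves([
  {"travel": [0,0,0],"turn": 0},
  {"travel": [0,0,0],"turn": 0},
  {"travel": [0,0,0],"turn": 0},
  {"travel": [0,0,0],"turn": 0},
  {"travel": [0,0,0],"turn": 0},
  {"travel": [0,0,0],"turn": 0},
], hand=0.01, newtons=40)

```text
t: 5.2
eef_pos: [0.5876, 0.3573, 0.0202]
orientation: [0.996, 0.094, 0.003, -0.0]
wrist_force: [-0.4, -0.6, 6.3]
finger_gap: 0.285
```

```bash
python3 -c "
from plan import *
plan([(.586,.3565,.1,.19)])"
```

```text
t 5.2 pos [0.5876 0.3573 0.0202] q [ 9.956e-01  9.360e-02  2.600e-03 -4.000e-04] F [-0.4 -0.6  6.3] gap 0.285 j [-0.555  0.824 -0.106  1.611  0.123  0.709 -2.103]
psi 0.1876 tilt [ 0.0051  0.0013 -1.    ]
(0.586, 0.3565, 0.1, 0.19) -> travel [-0.0013, 0.0004, -0.0798] turn -0.0024
```

>>> apply_moves([
  {"travel": [0,0,-0.05],"turn": 0},
  {"travel": [0,0,-0.08],"turn": 0},
  {"travel": [0,0,-0.08],"turn": 0},
  {"travel": [0,0,-0.08],"turn": 0},
])

```text
t: 5.6
eef_pos: [0.5875, 0.3574, 0.1011]
orientation: [0.996, 0.094, 0.003, -0.001]
wrist_force: [-0.5, -0.5, -1.2]
finger_gap: 0.29
```

```bash
python3 -c "
from plan import *
plan([(.645,.188,.1,.185)])"
```

```text
t 5.6 pos [0.5875 0.3574 0.1011] q [ 9.956e-01  9.360e-02  3.300e-03 -8.000e-04] F [-0.5 -0.5 -1.2] gap 0.29 j [-0.549  0.725 -0.117  1.563  0.106  0.853 -2.089]
psi 0.1876 tilt [ 0.0065  0.0022 -1.    ]
(0.645, 0.188, 0.1, 0.185) -> travel [0.0249, 0.1771, 0.0011] turn 0.0026
```

>>> apply_moves([
  {"travel": [0.025,0.177,0],"turn": 0},
  {"travel": [0.025,0.177,0],"turn": 0},
  {"travel": [0.025,0.177,0],"turn": 0},
  {"travel": [0.025,0.177,0],"turn": 0},
  {"travel": [0.025,0.177,0],"turn": 0},
  {"travel": [0.025,0.177,0],"turn": 0},
  {"travel": [0.025,0.177,0],"turn": 0},
])

```text
t: 6.3
eef_pos: [0.644, 0.1898, 0.1002]
orientation: [0.996, 0.095, 0.002, -0.001]
wrist_force: [0.2, 0.4, -0.2]
finger_gap: 0.293
```

```bash
python3 -c "
from est import *
from plan import *
plan([(.645,.188,.026,.185)])
im=env.get_image('wrist'); save(im,'w2'); np.save('w2.npy',im,allow_pickle=True)
h=cv2.cvtColor(im['frame'],cv2.COLOR_RGB2HSV); 
f=im['frame'].copy()
c,s=np.cos(.18),np.sin(.18)
for z in (.028,):
  P=[[.6449+c*a-s*b,.1884+s*a+c*b,z] for a,b in((-.045,-.065),(.045,-.065),(.045,.065),(-.045,.065))]
  cv2.polylines(f,[proj(im,P).round().astype(np.int32)],True,(255,255,0),1)
save(im,'w2o',f)
"
```

```text
t 6.3 pos [0.644  0.1898 0.1002] q [ 0.9955  0.0946  0.0025 -0.0013] F [ 0.2  0.4 -0.2] gap 0.293 j [-0.275  0.707 -0.137  1.609  0.12   0.828 -1.842]
psi 0.1894 tilt [ 0.0047  0.003  -1.    ]
(0.645, 0.188, 0.026, 0.185) -> travel [0.0003, 0.0021, 0.0742] turn 0.0044
```

View pics/w2o.png

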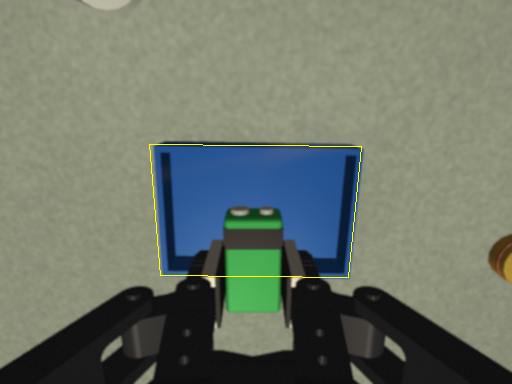

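>>> apply_moves([
  {"travel": [0,0.002,0.03],"turn": 0},
  {"travel": [0,0.002,0.05],"turn": 0},
  {"travel": [0,0.002,0.06],"turn": 0},
  {"travel": [0,0.002,0.068],"turn": 0},
  {"travel": [0,0.002,0.073],"turn": 0},
  {"travel": [0,0.002,0.075],"turn": 0},
  {"travel": [0,0.002,0.075],"turn": 0},
])

```text
t: 7.05
eef_pos: [0.645, 0.1885, 0.0258]
orientation: [0.995, 0.095, 0.003, -0.001]
wrist_force: [-0.7, 1.3, -0.8]
finger_gap: 0.289
```

>>> apply_moves([
  {"travel": [0,0,0],"turn": 0},
  {"travel": [0,0,0],"turn": 0},
  {"travel": [0,0,0],"turn": 0},
], hand=0.045)

```text
t: 7.35
eef_pos: [0.6453, 0.1885, 0.0262]
orientation: [0.995, 0.095, 0.003, -0.001]
wrist_force: [0.6, 0.6, -0.3]
finger_gap: 0.525
```

>>> apply_moves([
  {"travel": [0,0,-0.03],"turn": 0},
  {"travel": [0,0,-0.08],"turn": 0},
  {"travel": [0,0,-0.13],"turn": 0},
  {"travel": [0,0,-0.16],"turn": 0},
  {"travel": [0,0,-0.16],"turn": 0},
])

```text
t: 7.85
eef_pos: [0.6467, 0.1888, 0.1921]
orientation: [0.995, 0.095, 0.008, -0.002]
wrist_force: [0.8, 0.6, 0.0]
finger_gap: 0.527
```

```bash
python3 -c "
from est import *
from plan import *
im=env.get_image('wrist'); save(im,'w3'); np.save('w3.npy',im,allow_pickle=True)
plan([(.437,-.368,.2,1.697),(.5,-.2,.2,1.697)])
"
```

```text
t 7.9 pos [0.6455 0.1883 0.1892] q [ 0.9955  0.0947  0.0058 -0.002 ] F [ 0.1 -0.7 -1. ] gap 0.526 j [-0.267  0.613 -0.147  1.526  0.1    0.998 -1.822]
psi 0.1897 tilt [ 0.0112  0.005  -0.9999]
(0.437, -0.368, 0.2, 1.697) -> travel [-0.3095, 0.507, -0.0159] turn -1.5073
(0.5, -0.2, 0.2, 1.697) -> travel [-0.2159, 0.3539, -0.0144] turn -1.5073
```

View pics/w3.png

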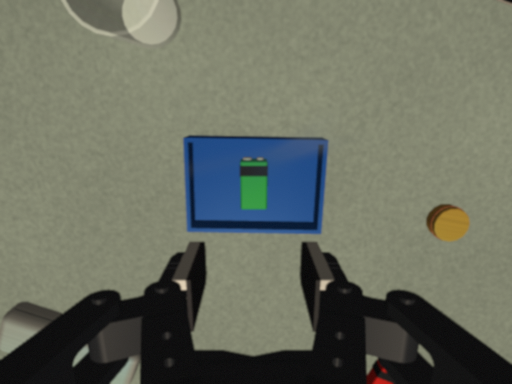

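>>> apply_moves([
  {"travel": [-0.31,0.507,-0.015],"turn": -1.507},
  {"travel": [-0.31,0.507,-0.015],"turn": -1.507},
  {"travel": [-0.31,0.507,-0.015],"turn": -1.507},
  {"travel": [-0.31,0.507,-0.015],"turn": -1.507},
  {"travel": [-0.31,0.507,-0.015],"turn": -1.507},
  {"travel": [-0.31,0.507,-0.015],"turn": -1.507},
  {"travel": [-0.31,0.507,-0.015],"turn": -1.507},
  {"travel": [-0.31,0.507,-0.015],"turn": -1.507},
  {"travel": [-0.31,0.507,-0.015],"turn": -1.507},
  {"travel": [-0.31,0.507,-0.015],"turn": -1.507},
], hand=0.034)

```text
t: 8.9
eef_pos: [0.4687, -0.2793, 0.1958]
orientation: [0.664, 0.747, 0.006, 0.002]
wrist_force: [1.7, -0.8, -0.5]
finger_gap: 0.398
```

```bash
python3 -c "
from est import *
from plan import *
plan([(.437,-.368,.2,1.697)])
im=np.load('w3.npy',allow_pickle=True).item()
m=cmask(im,'lower_tray',(256,185),110); print(m.sum())
print(fit([im],[m],M['lower_tray'],[.645,.188,.18]))
"
```

```text
t 8.9 pos [ 0.4687 -0.2793  0.1958] q [0.6643 0.7475 0.0055 0.0016] F [ 1.7 -0.8 -0.5] gap 0.398 j [ 0.837  0.474 -0.557  1.84   0.3    0.906  0.263]
psi 1.6886 tilt [ 0.0097  0.0062 -0.9999]
(0.437, -0.368, 0.2, 1.697) -> travel [-0.0843, -0.0418, -0.005] turn -0.0084
13200
(array([0.64319521, 0.18650482, 0.17775142]), np.float64(0.030731384931708017))
```

>>> apply_moves([
  {"travel": [-0.084,-0.042,-0.005],"turn": -0.008},
  {"travel": [-0.084,-0.042,-0.005],"turn": -0.008},
  {"travel": [-0.084,-0.042,-0.005],"turn": -0.008},
  {"travel": [-0.084,-0.042,-0.005],"turn": -0.008},
])

```text
t: 9.3
eef_pos: [0.4354, -0.3684, 0.1985]
orientation: [0.662, 0.749, 0.006, 0.0]
wrist_force: [-0.6, 0.5, 0.3]
finger_gap: 0.397
```

```bash
python3 -c "
from est import *
from plan import *
plan([(.437,-.368,.2,1.697)])
im=env.get_image('wrist'); save(im,'w4'); np.save('w4.npy',im,allow_pickle=True)
m=cmask(im,'upper_tray',(256,185),130); print(m.sum())
p,f=fit([im],[m],M['upper_tray'],[.437,-.368,.126]); print(p,f)
c,s=np.cos(p[2]),np.sin(p[2])
fo=im['frame'].copy()
def pl(h,w,z,col):
  P=[[p[0]+c*a-s*b,p[1]+s*a+c*b,z] for a,b in((-h,-w),(h,-w),(h,w),(-h,w))]
  cv2.polylines(fo,[proj(im,P).round().astype(np.int32)],True,col,1)
pl(.045,.065,.028,(0,0,255)); pl(.006,.025,.058,(255,0,255)); save(im,'w4o',fo)
plan([(p[0],p[1],.1,p[2]+np.pi/2)])
"
```

```text
t 9.3 pos [ 0.4354 -0.3684  0.1985] q [6.624e-01 7.491e-01 5.700e-03 4.000e-04] F [-0.6  0.5  0.3] gap 0.397 j [ 0.989  0.506 -0.548  1.771  0.303  0.947  0.442]
psi 1.6935 tilt [ 0.0082  0.008  -0.9999]
(0.437, -0.368, 0.2, 1.697) -> travel [0.0002, 0.0016, -0.0014] turn -0.0035
13035
[ 0.43642129 -0.36817943  0.12510083] 0.013283928452054616
t 9.35 pos [ 0.4364 -0.367   0.1989] q [6.614e-01 7.500e-01 5.900e-03 6.000e-04] F [ 0.7  1.  -0.5] gap 0.398 j [ 0.988  0.505 -0.55   1.771  0.303  0.947  0.442]
psi 1.6963 tilt [ 0.0088  0.0081 -0.9999]
(np.float64(0.4364212945394229), np.float64(-0.3681794269562098), 0.1, np.float64(1.6958971552007431)) -> travel [-0.0019, -0.0011, 0.0989] turn 0.0004
```

View pics/w4o.png

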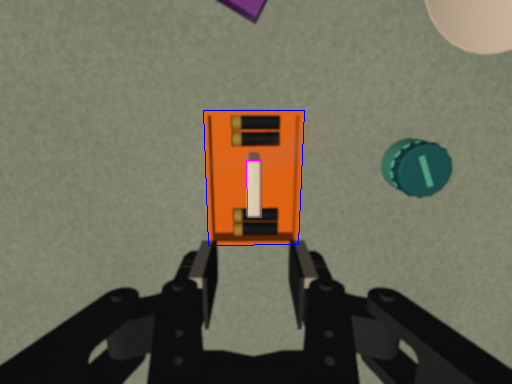

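>>> apply_moves([
  {"travel": [-0.002,-0.001,0.05],"turn": 0},
  {"travel": [-0.002,-0.001,0.09],"turn": 0},
  {"travel": [-0.002,-0.001,0.115],"turn": 0},
  {"travel": [-0.002,-0.001,0.135],"turn": 0},
  {"travel": [-0.002,-0.001,0.15],"turn": 0},
  {"travel": [-0.002,-0.001,0.16],"turn": 0},
  {"travel": [-0.002,-0.001,0.165],"turn": 0},
  {"travel": [-0.002,-0.001,0.165],"turn": 0},
  {"travel": [-0.002,-0.001,0.165],"turn": 0},
])

```text
t: 10.25
eef_pos: [0.4376, -0.3676, 0.0345]
orientation: [0.661, 0.75, 0.006, 0.001]
wrist_force: [-0.1, -1.0, -0.1]
finger_gap: 0.397
```

>>> apply_moves([
  {"travel": [0,0,0],"turn": 0},
  {"travel": [0,0,0],"turn": 0},
  {"travel": [0,0,0],"turn": 0},
  {"travel": [0,0,0],"turn": 0},
  {"travel": [0,0,0],"turn": 0},
  {"travel": [0,0,0],"turn": 0},
], hand=0.0, newtons=60)

```text
t: 10.85
eef_pos: [0.438, -0.3679, 0.0356]
orientation: [0.661, 0.75, 0.006, 0.002]
wrist_force: [-0.9, 1.2, 6.7]
finger_gap: 0.131
```

```bash
python3 -c "
from plan import *
plan([(.436,-.368,.18,1.696)])"
```

```text
t 10.85 pos [ 0.438  -0.3679  0.0356] q [0.6613 0.7501 0.006  0.0017] F [-0.9  1.2  6.7] gap 0.131 j [ 0.896  0.712 -0.425  1.918  0.473  0.604  0.295]
psi 1.6965 tilt [ 0.0105  0.0066 -0.9999]
(0.436, -0.368, 0.18, 1.696) -> travel [0.001, -0.0003, -0.1444] turn 0.0005
```

>>> apply_moves([
  {"travel": [0,0,-0.02],"turn": 0},
  {"travel": [0,0,-0.05],"turn": 0},
  {"travel": [0,0,-0.09],"turn": 0},
  {"travel": [0,0,-0.13],"turn": 0},
  {"travel": [0,0,-0.145],"turn": 0},
  {"travel": [0,0,-0.145],"turn": 0},
])

```text
t: 11.45
eef_pos: [0.4374, -0.3697, 0.1834]
orientation: [0.662, 0.75, 0.006, 0.004]
wrist_force: [0.2, -0.0, -2.3]
finger_gap: 0.128
```

```bash
python3 -c "
from plan import *
plan([(.644,.1875,.18,1.75)])"
```

```text
t 11.45 pos [ 0.4374 -0.3697  0.1834] q [0.6615 0.7499 0.0059 0.0043] F [ 0.2 -0.  -2.3] gap 0.128 j [ 0.986  0.523 -0.546  1.79   0.323  0.908  0.427]
psi 1.6959 tilt [ 0.0142  0.0032 -0.9999]
(0.644, 0.1875, 0.18, 1.75) -> travel [0.5271, 0.2744, 0.0081] turn -0.0541
```

>>> apply_moves([
  {"travel": [0.018,0.009,0],"turn": 0},
  {"travel": [0.05,0.027,0],"turn": -0.02},
  {"travel": [0.09,0.047,0],"turn": -0.02},
  {"travel": [0.13,0.068,0],"turn": -0.03},
  {"travel": [0.17,0.089,0],"turn": -0.03},
  {"travel": [0.21,0.109,0],"turn": -0.04},
  {"travel": [0.25,0.13,0],"turn": -0.04},
  {"travel": [0.29,0.151,0],"turn": -0.05},
  {"travel": [0.33,0.172,0],"turn": -0.054},
  {"travel": [0.37,0.193,0],"turn": -0.054},
])

```text
t: 12.45
eef_pos: [0.5824, 0.0229, 0.1852]
orientation: [0.641, 0.767, 0.005, 0.004]
wrist_force: [0.9, 0.1, -1.6]
finger_gap: 0.132
```

```bash
python3 -c "
from plan import *
plan([(.644,.1875,.18,1.75)])"
```

```text
t 12.45 pos [0.5824 0.0229 0.1852] q [0.641  0.7675 0.005  0.0038] F [ 0.9  0.1 -1.6] gap 0.132 j [ 0.249  0.536 -0.564  1.765  0.349  0.928 -0.282]
psi 1.7498 tilt [ 0.0123  0.0028 -0.9999]
(0.644, 0.1875, 0.18, 1.75) -> travel [0.151, 0.0898, 0.0064] turn -0.0002
```

>>> apply_moves([
  {"travel": [0.037,0.022,0.005],"turn": 0},
  {"travel": [0.07,0.042,0.01],"turn": 0},
  {"travel": [0.1,0.06,0.02],"turn": 0},
  {"travel": [0.125,0.075,0.03],"turn": 0},
  {"travel": [0.142,0.085,0.04],"turn": 0},
  {"travel": [0.151,0.09,0.05],"turn": 0},
  {"travel": [0.151,0.09,0.05],"turn": 0},
  {"travel": [0.151,0.09,0.05],"turn": 0},
])

```text
t: 13.25
eef_pos: [0.6442, 0.1862, 0.1356]
orientation: [0.641, 0.767, 0.004, 0.004]
wrist_force: [-0.6, 0.4, -0.9]
finger_gap: 0.133
```

```bash
python3 -c "
from est import *
from plan import *
plan([(.644,.1875,.09,1.75)])
for n in ['wrist','top','scene']:
  im=env.get_image(n); save(im,n+'5'); np.save(n+'5.npy',im,allow_pickle=True)
"
```

```text
t 13.25 pos [0.6442 0.1862 0.1356] q [0.6413 0.7672 0.004  0.0037] F [-0.6  0.4 -0.9] gap 0.133 j [-0.054  0.703 -0.517  1.577  0.406  0.959 -0.524]
psi 1.7491 tilt [ 0.0108  0.0014 -0.9999]
(0.644, 0.1875, 0.09, 1.75) -> travel [0.0013, -0.0005, 0.0456] turn -0.0009
```

View pics/wrist5.png

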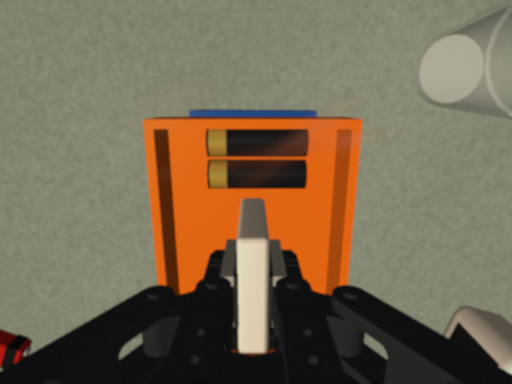

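View pics/scene5.png

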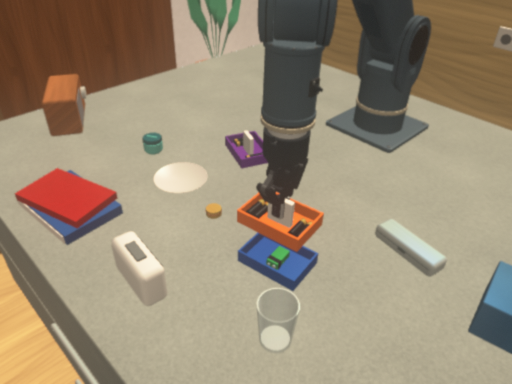

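```bash
python3 -c "
from est import *
im=np.load('wrist5.npy',allow_pickle=True).item()
f=im['frame'].copy()
def pl(p,h,w,z,col,f,im):
  c,s=np.cos(p[2]),np.sin(p[2])
  P=[[p[0]+c*a-s*b,p[1]+s*a+c*b,z] for a,b in((-h,-w),(h,-w),(h,w),(-h,w))]
  q=proj(im,P); cv2.polylines(f,[q.round().astype(np.int32)],True,col,1); return q
print(pl((.644,.187,.179),.045,.065,.1356-.0355+.028,(255,255,0),f,im).round(1))
print(pl((.644,.1875,.179),.045,.065,.028,(0,255,0),f,im).round(1))
save(im,'w5o',cv2.resize(f[80:230,100:420],None,fx=2.4,fy=2.4,interpolation=cv2.INTER_CUBIC))
t=np.load('top5.npy',allow_pickle=True).item(); g=t['frame'].copy()
pl((.644,.187,.179),.045,.065,.1356-.0355+.028,(255,255,0),g,t);pl((.6449,.1884,.179),.045,.065,.028,(0,255,0),g,t)
save(t,'t5o',cv2.resize(g[80:230,130:290],None,fx=4,fy=4,interpolation=cv2.INTER_CUBIC))
"
```

```text
[[167.5 374.4]
 [340.6 373. ]
 [365.2 116. ]
 [143.3 116.2]]
[[197.2 274.8]
 [307.8 274.2]
 [316.7 109. ]
 [188.2 109.1]]
```

View pics/w5o.png

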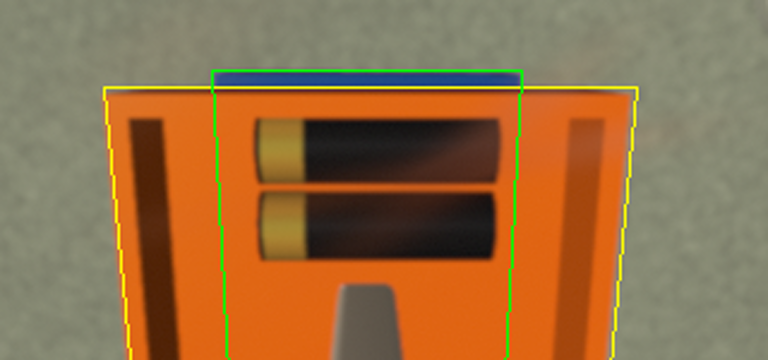

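View pics/t5o.png

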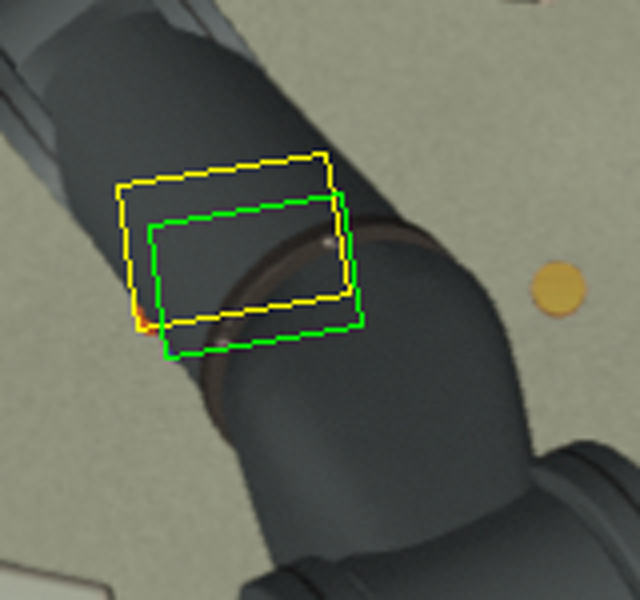

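>>> apply_moves([
  {"travel": [0.0015,0,0.02],"turn": 0},
  {"travel": [0.0015,0,0.04],"turn": 0},
  {"travel": [0.0015,0,0.052],"turn": 0},
  {"travel": [0.0015,0,0.06],"turn": 0},
  {"travel": [0.0015,0,0.064],"turn": 0},
  {"travel": [0.0015,0,0.067],"turn": 0},
  {"travel": [0.0015,0,0.069],"turn": 0},
  {"travel": [0.0015,0,0.07],"turn": 0},
  {"travel": [0.0015,0,0.07],"turn": 0},
])

```text
t: 14.3
eef_pos: [0.6457, 0.1877, 0.0672]
orientation: [0.642, 0.767, 0.005, 0.004]
wrist_force: [-0.5, -0.1, -1.2]
finger_gap: 0.131
```

```bash
python3 -c "
from est import *
from plan import *
plan([(.644,.1875,.0635,1.75)])
for n in ['wrist','scene']:
  im=env.get_image(n); save(im,n+'6'); np.save(n+'6.npy',im,allow_pickle=True)
f=im['frame'][180:300,220:340]; save(im,'s6c',cv2.resize(f,None,fx=5,fy=5,interpolation=cv2.INTER_CUBIC))
"
```

```text
t 14.3 pos [0.6457 0.1877 0.0672] q [0.6417 0.7669 0.0051 0.0044] F [-0.5 -0.1 -1.2] gap 0.131 j [-0.077  0.779 -0.48   1.63   0.459  0.833 -0.571]
psi 1.7481 tilt [ 0.0133  0.0022 -0.9999]
(0.644, 0.1875, 0.0635, 1.75) -> travel [0.0001, -0.0018, 0.0037] turn -0.0019
```

View pics/s6c.png

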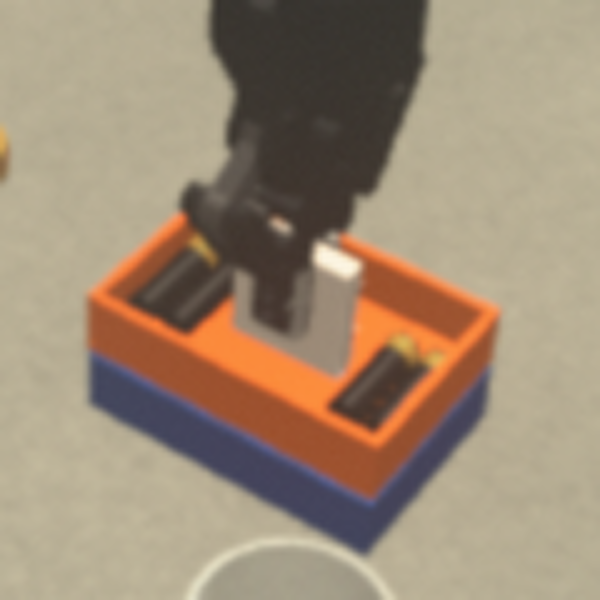

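View pics/wrist6.png

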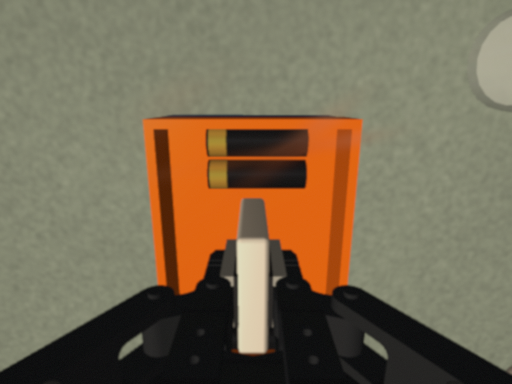

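>>> apply_moves([
  {"travel": [0,-0.0005,0.001],"turn": 0},
  {"travel": [0,-0.0005,0.002],"turn": 0},
  {"travel": [0,-0.0005,0.003],"turn": 0},
  {"travel": [0,-0.0005,0.0035],"turn": 0},
  {"travel": [0,-0.0005,0.0035],"turn": 0},
])

```text
t: 14.9
eef_pos: [0.6454, 0.1877, 0.064]
orientation: [0.642, 0.767, 0.005, 0.005]
wrist_force: [-1.0, -0.6, 2.8]
finger_gap: 0.133
```

```bash
cat > stk.py <<'E'
from est import *
from plan import *
import sys
tag=sys.argv[1]
plan([(.644,.1875,.0635,1.75)])
im=env.get_image('scene'); save(im,'s'+tag); np.save('s'+tag+'.npy',im,allow_pickle=True)
f=im['frame'][180:300,220:340]; save(im,'s'+tag+'c',cv2.resize(f,None,fx=5,fy=5,interpolation=cv2.INTER_CUBIC))
E
python3 stk.py 7
```

```text
t 14.9 pos [0.6454 0.1877 0.064 ] q [0.6417 0.7669 0.0053 0.0045] F [-1.  -0.6  2.8] gap 0.133 j [-0.078  0.782 -0.478  1.633  0.462  0.826 -0.573]
psi 1.748 tilt [ 0.0137  0.0023 -0.9999]
(0.644, 0.1875, 0.0635, 1.75) -> travel [0.0001, -0.0014, 0.0005] turn -0.002
```

View pics/s7c.png

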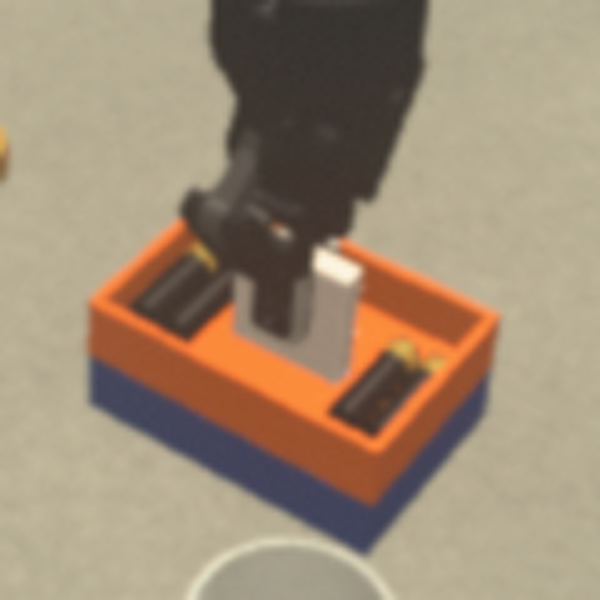

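>>> apply_moves([
  {"travel": [0,0,0],"turn": 0},
  {"travel": [0,0,0],"turn": 0},
  {"travel": [0,0,0],"turn": 0},
  {"travel": [0,0,-0.01],"turn": 0},
  {"travel": [0,0,-0.04],"turn": 0},
  {"travel": [0,0,-0.09],"turn": 0},
  {"travel": [0,0,-0.14],"turn": 0},
  {"travel": [0,0,-0.14],"turn": 0},
], hand=0.034)

```text
t: 15.75
eef_pos: [0.6463, 0.1894, 0.2124]
orientation: [0.642, 0.767, 0.011, 0.007]
wrist_force: [0.9, -0.3, -0.2]
finger_gap: 0.399
```

```bash
python3 -c "
from est import *
from plan import *
plan([(.589,-.337,.2,1.75)])
for n in ['wrist','scene']:
  im=env.get_image(n); save(im,n+'8'); np.save(n+'8.npy',im,allow_pickle=True)
f=im['frame'][180:300,220:340]; save(im,'s8c',cv2.resize(f,None,fx=5,fy=5,interpolation=cv2.INTER_CUBIC))
w=np.load('wrist8.npy',allow_pickle=True).item()
m=cmask(w,'upper_tray',(256,185),150)
print(fit([w],[m],M['upper_tray'],[.644,.1875,.179],z=.028))
"
```

```text
t 15.75 pos [0.6463 0.1894 0.2124] q [0.6418 0.7668 0.0106 0.0073] F [ 0.9 -0.3 -0.2] gap 0.399 j [-0.04   0.628 -0.548  1.498  0.359  1.09  -0.486]
psi 1.7479 tilt [ 0.0248  0.0069 -0.9997]
(0.589, -0.337, 0.2, 1.75) -> travel [-0.5081, -0.1494, 0.0074] turn -0.0021
(array([0.64470851, 0.18684058, 0.17718472]), np.float64(0.2347618837445381))
```

View pics/s8c.png

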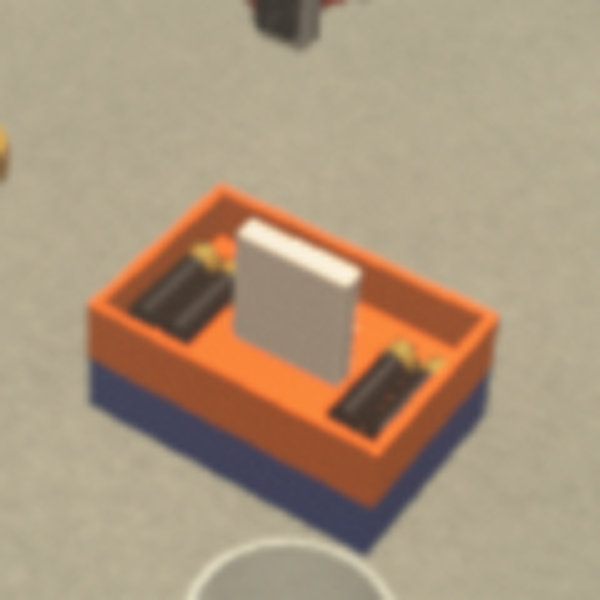

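View pics/wrist8.png

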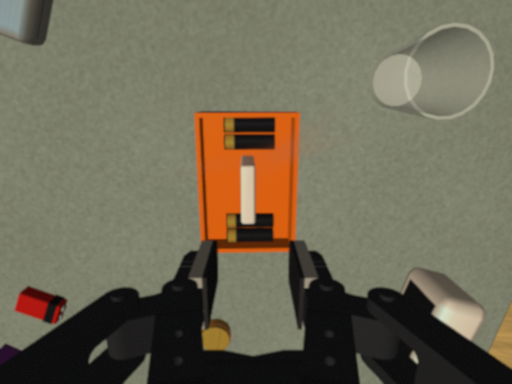

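```bash
python3 -c "
from est import *
from plan import *
plan([(.644,.1875,.2,1.75)])
im=env.get_image('top'); save(im,'top8'); np.save('top8.npy',im,allow_pickle=True)
plan([(.589,-.337,.15,1.6)])
"
```

```text
t 15.85 pos [0.6441 0.1876 0.2063] q [0.6418 0.7668 0.0067 0.0055] F [-0.8 -0.7 -1.1] gap 0.401 j [-0.041  0.634 -0.545  1.505  0.36   1.086 -0.487]
psi 1.7479 tilt [ 0.0171  0.0032 -0.9998]
(0.644, 0.1875, 0.2, 1.75) -> travel [-0.0001, -0.0003, 0.0063] turn -0.0021
t 15.9 pos [0.6434 0.1871 0.2045] q [0.6418 0.7669 0.0054 0.0048] F [-0.5  0.8 -0.4] gap 0.396 j [-0.041  0.635 -0.545  1.507  0.361  1.086 -0.487]
psi 1.7479 tilt [ 0.0143  0.0021 -0.9999]
(0.589, -0.337, 0.15, 1.6) -> travel [-0.5063, -0.1467, 0.0526] turn 0.1479
```

View pics/top8.png

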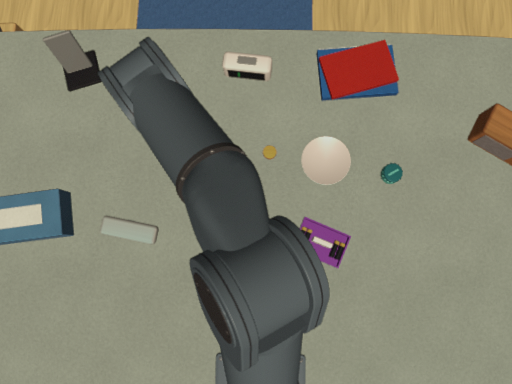

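>>> apply_moves([
  {"travel": [-0.506,-0.147,0],"turn": 0.148},
  {"travel": [-0.506,-0.147,0],"turn": 0.148},
  {"travel": [-0.506,-0.147,0],"turn": 0.148},
  {"travel": [-0.506,-0.147,0],"turn": 0.148},
  {"travel": [-0.506,-0.147,0],"turn": 0.148},
  {"travel": [-0.506,-0.147,0],"turn": 0.148},
  {"travel": [-0.506,-0.147,0],"turn": 0.148},
  {"travel": [-0.506,-0.147,0],"turn": 0.148},
  {"travel": [-0.506,-0.147,0],"turn": 0.148},
  {"travel": [-0.506,-0.147,0],"turn": 0.148},
], hand=0.075)

```text
t: 16.9
eef_pos: [0.5894, -0.3117, 0.201]
orientation: [0.697, 0.717, 0.005, 0.003]
wrist_force: [0.5, -1.0, 0.7]
finger_gap: 0.879
```

```bash
python3 -c "
from plan import *
plan([(.589,-.337,.17,1.6)])"
```

```text
t 16.9 pos [ 0.5894 -0.3117  0.201 ] q [0.6967 0.7174 0.0053 0.0031] F [ 0.5 -1.   0.7] gap 0.879 j [ 0.714  0.63  -0.507  1.516  0.325  1.07   0.164]
psi 1.6001 tilt [ 0.0119  0.0032 -0.9999]
(0.589, -0.337, 0.17, 1.6) -> travel [-0.0254, -0.0015, 0.031] turn 0.0001
```

>>> apply_moves([
  {"travel": [-0.025,-0.001,0.03],"turn": 0},
  {"travel": [-0.025,-0.001,0.03],"turn": 0},
  {"travel": [-0.025,-0.001,0.03],"turn": 0},
  {"travel": [-0.025,-0.001,0.03],"turn": 0},
])

```text
t: 17.3
eef_pos: [0.59, -0.3347, 0.1708]
orientation: [0.696, 0.718, 0.006, 0.003]
wrist_force: [-0.5, -0.1, -0.0]
finger_gap: 0.88
```

```bash
python3 -c "
from est import *
from plan import *
im=env.get_image('wrist'); save(im,'w9'); np.save('w9.npy',im,allow_pickle=True)
plan([(.589,-.337,.025,1.6)])
c=proj(im,[[.589,-.337,.02]])[0]; print(c)
m=cmask(im,'drying_capsule',c,60); print(m.sum())
p,f=fit([im],[m],M['drying_capsule'],[.589,-.337,0],yaw=False); print(p,f)
c=proj(im,[[.621,-.163,.016]])[0]; print(c)
"
```

```text
t 17.35 pos [ 0.5903 -0.3346  0.1714] q [0.6958 0.7182 0.0058 0.003 ] F [-0.5  0.3 -0.3] gap 0.879 j [ 0.735  0.674 -0.497  1.516  0.345  1.029  0.185]
psi 1.6026 tilt [ 0.0125  0.0042 -0.9999]
(0.589, -0.337, 0.025, 1.6) -> travel [-0.0029, -0.0032, 0.1463] turn 0.0026
[250.66292472 188.5487201 ]
3019
[ 0.58713296 -0.33907713] 0.02547354670150226
[299.85577714 -34.49987169]
```

View pics/w9.png

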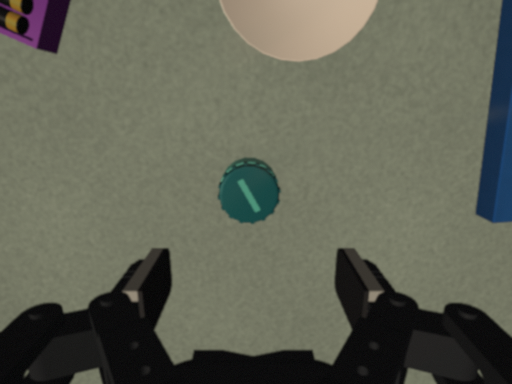

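>>> apply_moves([
  {"travel": [-0.004,-0.004,0.04],"turn": 0},
  {"travel": [-0.004,-0.004,0.08],"turn": 0},
  {"travel": [-0.004,-0.004,0.105],"turn": 0},
  {"travel": [-0.004,-0.004,0.125],"turn": 0},
  {"travel": [-0.004,-0.004,0.138],"turn": 0},
  {"travel": [-0.004,-0.004,0.146],"turn": 0},
  {"travel": [-0.004,-0.004,0.146],"turn": 0},
  {"travel": [-0.004,-0.004,0.146],"turn": 0},
])

```text
t: 18.15
eef_pos: [0.5889, -0.3381, 0.0263]
orientation: [0.696, 0.718, 0.006, 0.004]
wrist_force: [-0.1, 0.1, -0.0]
finger_gap: 0.881
```

>>> apply_moves([
  {"travel": [0,0,0],"turn": 0},
  {"travel": [0,0,0],"turn": 0},
  {"travel": [0,0,0],"turn": 0},
  {"travel": [0,0,0],"turn": 0},
  {"travel": [0,0,0],"turn": 0},
], hand=0.04, newtons=30)

```text
t: 18.65
eef_pos: [0.5896, -0.3384, 0.0279]
orientation: [0.696, 0.718, 0.006, 0.005]
wrist_force: [-1.3, 0.9, 8.2]
finger_gap: 0.591
```

```bash
python3 -c "
from est import *
from plan import *
im=env.get_image('wrist'); save(im,'w10'); np.save('w10.npy',im,allow_pickle=True)
plan([(.588,-.338,.09,1.6)])"
```

```text
t 18.7 pos [ 0.5896 -0.3384  0.0279] q [0.6958 0.7182 0.0064 0.0047] F [-0.1  0.1  6.7] gap 0.59 j [ 0.702  0.831 -0.428  1.63   0.445  0.765  0.108]
psi 1.6026 tilt [ 0.0155  0.0026 -0.9999]
(0.588, -0.338, 0.09, 1.6) -> travel [0.0006, -0.0006, -0.0621] turn 0.0026
```

View pics/w10.png

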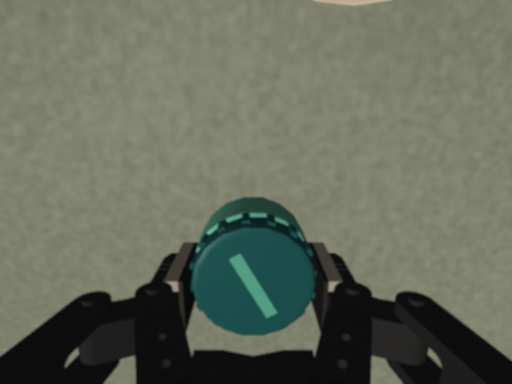

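>>> apply_moves([
  {"travel": [0,0,-0.02],"turn": 0},
  {"travel": [0,0,-0.05],"turn": 0},
  {"travel": [0,0,-0.08],"turn": 0},
  {"travel": [0,0,-0.08],"turn": 0},
  {"travel": [0,0,-0.08],"turn": 0},
  {"travel": [0,0,-0.08],"turn": 0},
])

```text
t: 19.3
eef_pos: [0.5877, -0.3386, 0.1072]
orientation: [0.696, 0.718, 0.006, 0.004]
wrist_force: [0.5, 0.6, -1.4]
finger_gap: 0.586
```

```bash
python3 -c "
from est import *
from plan import *
plan([(.6215,-.1645,.105,1.6)])"
```

```text
t 19.3 pos [ 0.5877 -0.3386  0.1072] q [0.6958 0.7182 0.006  0.0041] F [ 0.5  0.6 -1.4] gap 0.586 j [ 0.728  0.738 -0.472  1.581  0.389  0.905  0.155]
psi 1.6025 tilt [ 0.0143  0.0029 -0.9999]
(0.6215, -0.1645, 0.105, 1.6) -> travel [0.1729, 0.0392, 0.0032] turn 0.0025
```

>>> apply_moves([
  {"travel": [0.02,0.005,0],"turn": 0},
  {"travel": [0.06,0.014,0],"turn": 0},
  {"travel": [0.1,0.023,0],"turn": 0},
  {"travel": [0.14,0.032,0],"turn": 0},
  {"travel": [0.163,0.037,0],"turn": 0},
  {"travel": [0.173,0.039,0],"turn": 0},
  {"travel": [0.173,0.039,0],"turn": 0},
  {"travel": [0.173,0.039,0],"turn": 0},
  {"travel": [0.173,0.039,0],"turn": 0},
])

```text
t: 20.2
eef_pos: [0.6206, -0.167, 0.1077]
orientation: [0.697, 0.717, 0.005, 0.004]
wrist_force: [0.3, -0.2, -0.6]
finger_gap: 0.587
```

```bash
python3 -c "
from est import *
from plan import *
plan([(.6215,-.1645,.105,1.6)])
for n in ['wrist','scene']:
  im=env.get_image(n); save(im,n+'11'); np.save(n+'11.npy',im,allow_pickle=True)
  r=smask(im,'saucer',proj(im,[[.6215,-.1645,.01]])[0],80)
  np.save('sm'+n+'.npy',r) if r is not None else print('no',n)
"
```

```text
t 20.2 pos [ 0.6206 -0.167   0.1077] q [0.6968 0.7172 0.0053 0.0042] F [ 0.3 -0.2 -0.6] gap 0.587 j [ 0.468  0.689 -0.457  1.685  0.381  0.843 -0.123]
psi 1.5996 tilt [ 0.0135  0.0017 -0.9999]
(0.6215, -0.1645, 0.105, 1.6) -> travel [0.0025, 0.001, 0.0028] turn -0.0004
```

View pics/wrist11.png

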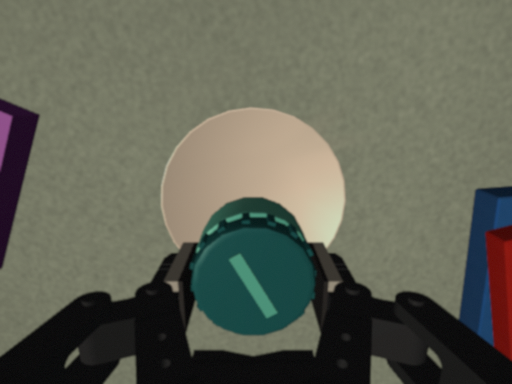

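View pics/scene11.png

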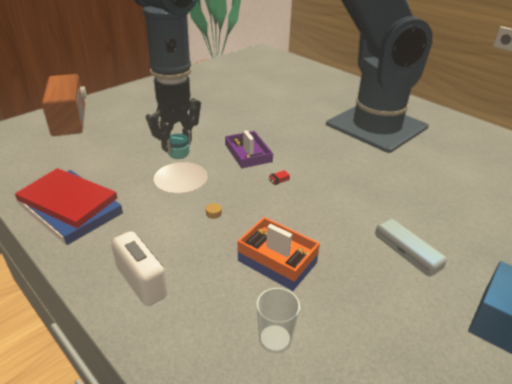

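```bash
python3 -c "
from est import *
from scipy.optimize import least_squares
im=np.load('wrist11.npy',allow_pickle=True).item()
h=cv2.cvtColor(im['frame'],cv2.COLOR_RGB2HSV)
g=cv2.GaussianBlur(im['frame'],(3,3),0)[:,:,0].astype(float)
pts=[]
for r in range(112,236,4):
  row=g[r]; ref=155
  a=np.where(row[120:256]>ref)[0]; b=np.where(row[256:390]>ref)[0]
  if len(a) and len(b): pts+= [[120+a[0],r],[256+b[-1],r]]
pts=np.array(pts,float)
# initial radial: keep those consistent
P=at_z(im,pts,.016)[:,:2]
f=lambda p: np.hypot(*(P-p[:2]).T)-p[2]
s=least_squares(f,[.62,-.165,.066],loss='soft_l1',f_scale=.001); print('saucer',s.x, np.abs(s.fun).max())
s=least_squares(lambda p:np.hypot(*(P-p[:2]).T)-.066,[.62,-.165],loss='soft_l1',f_scale=.001); print('saucer r fixed',s.x)
m=cmask(im,'drying_capsule',(252,265),75)
for z in (.078,.081): print('caps',fit([im],[m],M['drying_capsule'],[.62,-.166,0],z=z,yaw=False))
sc=np.load('scene11.npy',allow_pickle=True).item()
m=cmask(sc,'drying_capsule',(179,147),16); print(fit([sc],[m],M['drying_capsule'],[.62,-.166,0],z=.08,yaw=False))
"
```

```text
saucer [ 0.62088079 -0.16430387  0.06495136] 0.0005099613498617817
saucer r fixed [ 0.6209171  -0.16573824]
caps (array([ 0.61971241, -0.16659214]), np.float64(0.08574541924968182))
caps (array([ 0.61956592, -0.16489103]), np.float64(0.051266984608516974))
(array([ 0.58009837, -0.2170291 ]), np.float64(0.6841077159201898))
```

>>> apply_moves([
  {"travel": [0.001,0,0.02],"turn": 0},
  {"travel": [0.001,0,0.04],"turn": 0},
  {"travel": [0.001,0,0.053],"turn": 0},
  {"travel": [0.001,0,0.062],"turn": 0},
  {"travel": [0.001,0,0.067],"turn": 0},
  {"travel": [0.001,0,0.07],"turn": 0},
  {"travel": [0.001,0,0.071],"turn": 0},
  {"travel": [0.001,0,0.072],"turn": 0},
  {"travel": [0.001,0,0.072],"turn": 0},
])

```text
t: 21.3
eef_pos: [0.6222, -0.1645, 0.0365]
orientation: [0.696, 0.718, 0.006, 0.004]
wrist_force: [0.7, 0.0, -0.4]
finger_gap: 0.589
```

```bash
python3 -c "
from est import *
from plan import *
plan([(.6215,-.1645,.033,1.6)])
im=env.get_image('scene'); f=im['frame'][110:220,130:240]; save(im,'s12c',cv2.resize(f,None,fx=5,fy=5,interpolation=cv2.INTER_CUBIC))
"
```

```text
t 21.3 pos [ 0.6222 -0.1645  0.0365] q [0.6964 0.7176 0.006  0.0045] F [ 0.7  0.  -0.4] gap 0.589 j [ 0.436  0.777 -0.412  1.732  0.439  0.71  -0.174]
psi 1.6009 tilt [ 0.0148  0.0025 -0.9999]
(0.6215, -0.1645, 0.033, 1.6) -> travel [-0.0, -0.0007, 0.0035] turn 0.0009
```

View pics/s12c.png

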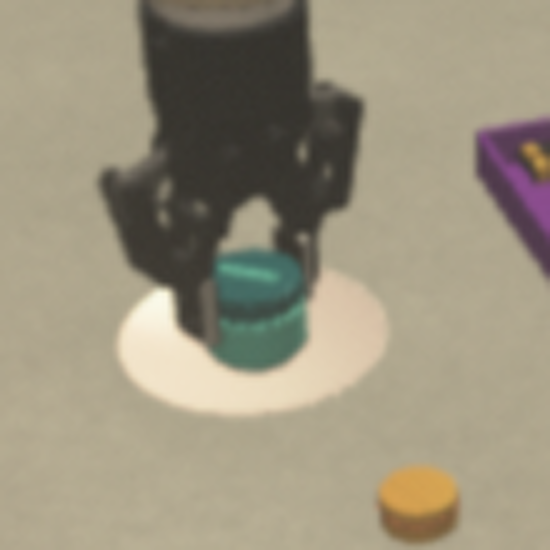

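Creep down until the force rises.

>>> apply_moves([
  {"travel": [0,0,0.001],"turn": 0},
  {"travel": [0,0,0.002],"turn": 0},
  {"travel": [0,0,0.0025],"turn": 0},
  {"travel": [0,0,0.0025],"turn": 0},
])

```text
t: 21.75
eef_pos: [0.6221, -0.1645, 0.0339]
orientation: [0.696, 0.718, 0.006, 0.004]
wrist_force: [0.3, 0.8, -1.3]
finger_gap: 0.592
```

>>> apply_moves([
  {"travel": [0,0,0.0005],"turn": 0},
  {"travel": [0,0,0.001],"turn": 0},
  {"travel": [0,0,0.0015],"turn": 0},
  {"travel": [0,0,0.0015],"turn": 0},
])

```text
t: 22.15
eef_pos: [0.6222, -0.1645, 0.0329]
orientation: [0.696, 0.718, 0.006, 0.005]
wrist_force: [-0.7, -0.6, 5.6]
finger_gap: 0.587
```

>>> apply_moves([
  {"travel": [0,0,0],"turn": 0},
  {"travel": [0,0,0],"turn": 0},
  {"travel": [0,0,0],"turn": 0},
], hand=0.066)

```text
t: 22.45
eef_pos: [0.6222, -0.1645, 0.0329]
orientation: [0.696, 0.718, 0.006, 0.005]
wrist_force: [-0.2, -0.3, -0.0]
finger_gap: 0.77
```

>>> apply_moves([
  {"travel": [0,0,-0.01],"turn": 0},
  {"travel": [0,0,-0.03],"turn": 0},
  {"travel": [0,0,-0.07],"turn": 0},
  {"travel": [0,0,-0.12],"turn": 0},
  {"travel": [0,0,-0.15],"turn": 0},
  {"travel": [0,0,-0.15],"turn": 0},
  {"travel": [0,0,-0.15],"turn": 0},
  {"travel": [0,0,-0.15],"turn": 0},
])

```text
t: 23.25
eef_pos: [0.6192, -0.1649, 0.182]
orientation: [0.696, 0.718, 0.005, 0.004]
wrist_force: [-0.4, -0.7, -0.0]
finger_gap: 0.771
```

```bash
python3 -c "
from est import *
from plan import *
im=env.get_image('wrist'); save(im,'w13'); np.save('w13.npy',im,allow_pickle=True)
plan([(.5,.18,.2,1.386),(.426,.351,.2,1.386)])
from scipy.optimize import least_squares
g=cv2.GaussianBlur(im['frame'],(3,3),0)[:,:,0].astype(float)
m=cmask(im,'drying_capsule',proj(im,[[.622,-.164,.03]])[0],60)
p,f=fit([im],[m],M['drying_capsule'],[.622,-.165,0],z=.005,yaw=False); print(p,f)
"
```

```text
t 23.3 pos [ 0.6192 -0.1648  0.1816] q [0.6963 0.7177 0.0053 0.0036] F [ 1.1 -0.7 -0.7] gap 0.773 j [ 0.489  0.609 -0.495  1.616  0.327  0.988 -0.079]
psi 1.601 tilt [ 0.0126  0.0026 -0.9999]
(0.5, 0.18, 0.2, 1.386) -> travel [0.3483, -0.1085, -0.019] turn 0.215
(0.426, 0.351, 0.2, 1.386) -> travel [0.5215, -0.1773, -0.0195] turn 0.215
[ 0.62120776 -0.16522707] 0.11896788596943153
```

View pics/w13.png

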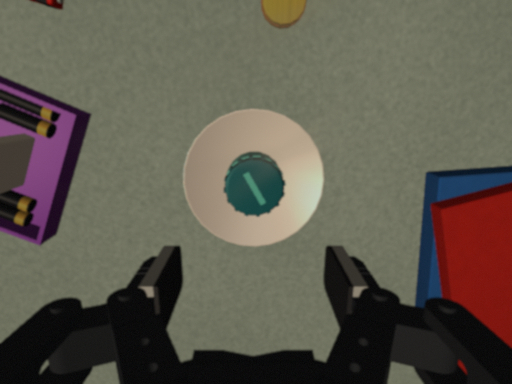

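>>> apply_moves([
  {"travel": [0.52,-0.177,-0.02],"turn": 0.215},
  {"travel": [0.52,-0.177,-0.02],"turn": 0.215},
  {"travel": [0.52,-0.177,-0.02],"turn": 0.215},
  {"travel": [0.52,-0.177,-0.02],"turn": 0.215},
  {"travel": [0.52,-0.177,-0.02],"turn": 0.215},
  {"travel": [0.52,-0.177,-0.02],"turn": 0.215},
  {"travel": [0.52,-0.177,-0.02],"turn": 0.215},
  {"travel": [0.52,-0.177,-0.02],"turn": 0.215},
  {"travel": [0.52,-0.177,-0.02],"turn": 0.215},
  {"travel": [0.52,-0.177,-0.02],"turn": 0.215},
], hand=0.075)

```text
t: 24.3
eef_pos: [0.4425, 0.3043, 0.198]
orientation: [0.769, 0.639, 0.005, 0.003]
wrist_force: [0.2, 1.0, 0.1]
finger_gap: 0.882
```

```bash
python3 -c "
from plan import *
plan([(.426,.351,.2,1.386)])"
```

```text
t 24.3 pos [0.4425 0.3043 0.198 ] q [0.7693 0.6388 0.0047 0.0029] F [0.2 1.  0.1] gap 0.882 j [-0.351  0.447 -0.493  1.864  0.276  0.888 -1.162]
psi 1.386 tilt [ 0.011   0.0015 -0.9999]
(0.426, 0.351, 0.2, 1.386) -> travel [0.0429, -0.0248, -0.0021] turn -0.0
```

>>> apply_moves([
  {"travel": [0.043,-0.025,-0.002],"turn": 0},
  {"travel": [0.043,-0.025,-0.002],"turn": 0},
  {"travel": [0.043,-0.025,-0.002],"turn": 0},
  {"travel": [0.043,-0.025,-0.002],"turn": 0},
  {"travel": [0.043,-0.025,-0.002],"turn": 0},
])

```text
t: 24.8
eef_pos: [0.4266, 0.3493, 0.1994]
orientation: [0.77, 0.638, 0.004, 0.003]
wrist_force: [1.0, -0.9, -0.1]
finger_gap: 0.877
```

```bash
python3 -c "
from est import *
from plan import *
im=env.get_image('wrist'); save(im,'w14'); np.save('w14.npy',im,allow_pickle=True)
plan([(.426,.351,.03,1.386)])
r=env.silhouettes('spectacle_case',im); print([(d['confidence'],d['point'],d['pixels'].sum()) for d in r])
m=r[0]['pixels']; np.save('m14.npy',m)
p,f=fit([im],[m],M['spectacle_case'],[.426,.351,-.185]); print(p,f)
fo=im['frame'].copy(); c,_=cv2.findContours(m.astype(np.uint8),0,1); cv2.drawContours(fo,c,-1,(255,0,0),1)
cs,s=np.cos(p[2]),np.sin(p[2])
P=[[p[0]+cs*a-s*b,p[1]+s*a+cs*b,.034] for a,b in((-.025,-.075),(.025,-.075),(.025,.075),(-.025,.075))]
cv2.polylines(fo,[proj(im,P).round().astype(np.int32)],True,(0,0,255),1); save(im,'w14o',fo)
"
```

```text
t 24.85 pos [0.4267 0.3495 0.1996] q [0.7701 0.6379 0.0043 0.0033] F [ 0.6 -1.1 -0.4] gap 0.876 j [-0.44   0.466 -0.493  1.825  0.283  0.911 -1.249]
psi 1.3834 tilt [ 1.080e-02  5.000e-04 -9.999e-01]
(0.426, 0.351, 0.03, 1.386) -> travel [0.0009, -0.0027, 0.1695] turn -0.0026
[(0.97, [250.3, 168.7], np.int64(7822)), (0.56, [483.1, 271.6], np.int64(5835))]
[ 0.42559638  0.35003893 -0.17746448] 0.09159668135329946
```

View pics/w14o.png

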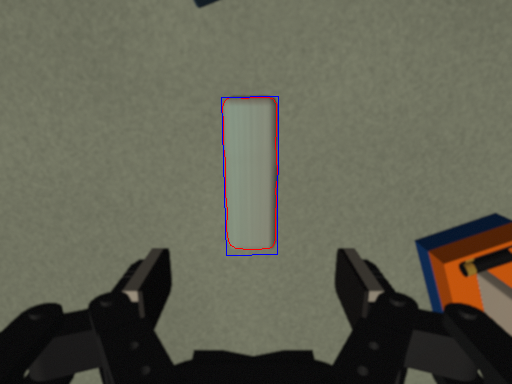

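>>> apply_moves([
  {"travel": [0.0005,-0.0025,0.05],"turn": 0},
  {"travel": [0.0005,-0.0025,0.1],"turn": 0},
  {"travel": [0.0005,-0.0025,0.13],"turn": 0},
  {"travel": [0.0005,-0.0025,0.15],"turn": 0},
  {"travel": [0.0005,-0.0025,0.165],"turn": 0},
  {"travel": [0.0005,-0.0025,0.175],"turn": 0},
  {"travel": [0.0005,-0.0025,0.181],"turn": 0},
  {"travel": [0.0005,-0.0025,0.181],"turn": 0},
  {"travel": [0.0005,-0.0025,0.181],"turn": 0},
])

```text
t: 25.8
eef_pos: [0.4266, 0.351, 0.0193]
orientation: [0.77, 0.638, 0.005, 0.003]
wrist_force: [0.4, 0.2, 0.6]
finger_gap: 0.882
```

>>> apply_moves([
  {"travel": [0,0,0],"turn": 0},
  {"travel": [0,0,0],"turn": 0},
  {"travel": [0,0,0],"turn": 0},
  {"travel": [0,0,0],"turn": 0},
  {"travel": [0,0,0],"turn": 0},
], hand=0.035, newtons=50)

```text
t: 26.3
eef_pos: [0.427, 0.3512, 0.0202]
orientation: [0.77, 0.638, 0.006, 0.003]
wrist_force: [-1.1, -1.5, 7.1]
finger_gap: 0.579
```

```bash
python3 -c "
from plan import *
plan([(.426,.351,.07,1.386)])"
```

```text
t 26.3 pos [0.427  0.3512 0.0202] q [0.7702 0.6378 0.0056 0.0033] F [-1.1 -1.5  7.1] gap 0.579 j [-0.554  0.707 -0.344  1.986  0.477  0.517 -1.428]
psi 1.3833 tilt [ 0.0129  0.0021 -0.9999]
(0.426, 0.351, 0.07, 1.386) -> travel [-0.0002, -0.0003, -0.0498] turn -0.0027
```

>>> apply_moves([
  {"travel": [0,0,-0.01],"turn": 0},
  {"travel": [0,0,-0.03],"turn": 0},
  {"travel": [0,0,-0.05],"turn": 0},
  {"travel": [0,0,-0.06],"turn": 0},
  {"travel": [0,0,-0.06],"turn": 0},
  {"travel": [0,0,-0.06],"turn": 0},
])

```text
t: 26.9
eef_pos: [0.4262, 0.3509, 0.0801]
orientation: [0.77, 0.638, 0.006, 0.003]
wrist_force: [-0.1, -1.0, -0.3]
finger_gap: 0.573
```

```bash
python3 -c "
from plan import *
plan([(.5365,.169,.08,1.742)])
im=env.get_image('wrist'); save(im,'w15')"
```

```text
t 26.9 pos [0.4262 0.3509 0.0801] q [0.7702 0.6377 0.0057 0.0034] F [-0.1 -1.  -0.3] gap 0.573 j [-0.507  0.618 -0.412  1.949  0.411  0.646 -1.369]
psi 1.3831 tilt [ 0.0131  0.0021 -0.9999]
(0.5365, 0.169, 0.08, 1.742) -> travel [-0.1581, 0.1422, 0.0012] turn -0.3589
```

View pics/w15.png

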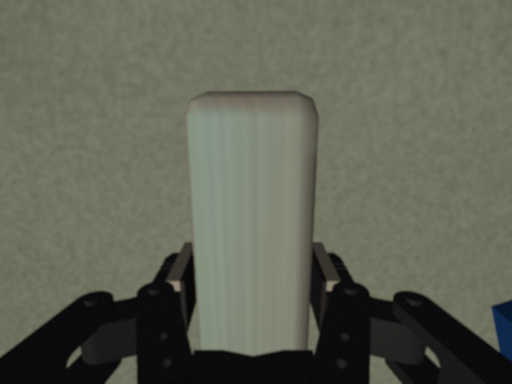

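>>> apply_moves([
  {"travel": [-0.02,0.013,0],"turn": -0.08},
  {"travel": [-0.05,0.035,0],"turn": -0.18},
  {"travel": [-0.08,0.062,0],"turn": -0.28},
  {"travel": [-0.11,0.092,0],"turn": -0.34},
  {"travel": [-0.135,0.118,0],"turn": -0.359},
  {"travel": [-0.15,0.135,0],"turn": -0.359},
  {"travel": [-0.158,0.142,0],"turn": -0.359},
  {"travel": [-0.158,0.142,0],"turn": -0.359},
  {"travel": [-0.158,0.142,0],"turn": -0.359},
  {"travel": [-0.158,0.142,0],"turn": -0.359},
])

```text
t: 27.95
eef_pos: [0.5351, 0.1709, 0.0808]
orientation: [0.643, 0.766, 0.005, 0.004]
wrist_force: [0.0, 0.2, -1.2]
finger_gap: 0.576
```

```bash
python3 -c "
from plan import *
plan([(.5365,.169,.02,1.742)])
for n in ['scene','wrist']: im=env.get_image(n); save(im,n+'16')"
```

```text
t 27.95 pos [0.5351 0.1709 0.0808] q [0.643  0.7659 0.0047 0.0038] F [ 0.   0.2 -1.2] gap 0.576 j [-0.04   0.649 -0.545  1.921  0.514  0.7   -0.721]
psi 1.7449 tilt [ 0.012   0.0023 -0.9999]
(0.5365, 0.169, 0.02, 1.742) -> travel [-0.0021, 0.0004, 0.0608] turn 0.0029
```

View pics/scene16.png

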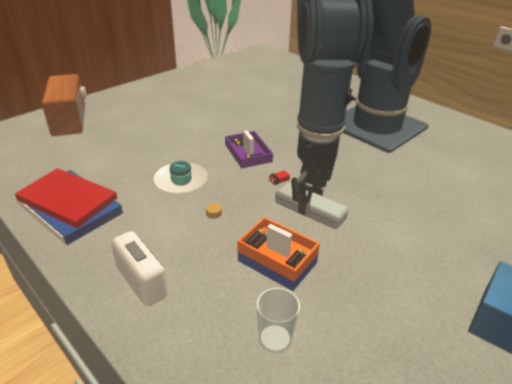

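View pics/wrist16.png

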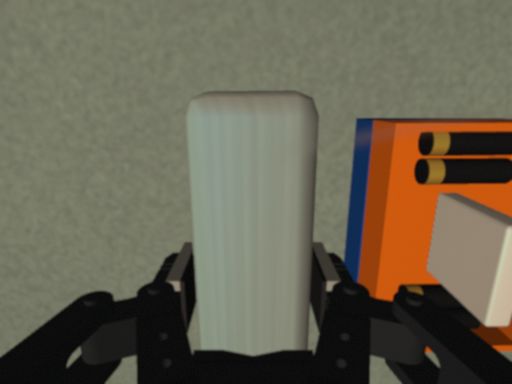

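>>> apply_moves([
  {"travel": [-0.002,0,0.02],"turn": 0.002},
  {"travel": [-0.002,0,0.035],"turn": 0.002},
  {"travel": [-0.002,0,0.045],"turn": 0.002},
  {"travel": [-0.002,0,0.052],"turn": 0.002},
  {"travel": [-0.002,0,0.056],"turn": 0.002},
  {"travel": [-0.002,0,0.058],"turn": 0.002},
  {"travel": [-0.002,0,0.059],"turn": 0.002},
  {"travel": [-0.002,0,0.059],"turn": 0.002},
])

```text
t: 28.85
eef_pos: [0.5366, 0.1687, 0.0222]
orientation: [0.644, 0.765, 0.005, 0.004]
wrist_force: [-0.0, -0.5, -1.2]
finger_gap: 0.577
```

>>> apply_moves([
  {"travel": [0,0,0.001],"turn": 0},
  {"travel": [0,0,0.0015],"turn": 0},
  {"travel": [0,0,0.002],"turn": 0},
  {"travel": [0,0,0.002],"turn": 0},
])

```text
t: 29.25
eef_pos: [0.5367, 0.1686, 0.0204]
orientation: [0.644, 0.765, 0.005, 0.004]
wrist_force: [1.1, -1.2, 0.7]
finger_gap: 0.581
```

>>> apply_moves([
  {"travel": [0,0,0],"turn": 0},
  {"travel": [0,0,0],"turn": 0},
  {"travel": [0,0,0],"turn": 0},
  {"travel": [0,0,-0.01],"turn": 0},
  {"travel": [0,0,-0.03],"turn": 0},
  {"travel": [0,0,-0.07],"turn": 0},
  {"travel": [0,0,-0.12],"turn": 0},
  {"travel": [0,0,-0.17],"turn": 0},
  {"travel": [0,0,-0.2],"turn": 0},
  {"travel": [0,0,-0.2],"turn": 0},
], hand=0.066)

```text
t: 30.25
eef_pos: [0.5357, 0.1695, 0.2256]
orientation: [0.644, 0.765, 0.008, 0.006]
wrist_force: [0.5, -0.2, -0.8]
finger_gap: 0.774
```

```bash
python3 -c "
from plan import *
plan([(.4,-.3,.25,1.742),(.35,-.4,.25,1.4)])
im=env.get_image('wrist'); save(im,'w17');np.save('w17.npy',im,allow_pickle=True)"
```

```text
t 30.25 pos [0.5357 0.1695 0.2256] q [0.6439 0.7651 0.0084 0.0064] F [ 0.5 -0.2 -0.8] gap 0.774 j [ 0.054  0.474 -0.663  1.772  0.351  0.993 -0.573]
psi 1.7424 tilt [ 0.0206  0.0046 -0.9998]
(0.4, -0.3, 0.25, 1.742) -> travel [-0.4394, -0.2133, -0.0293] turn 0.0004
(0.35, -0.4, 0.25, 1.4) -> travel [-0.5294, -0.2797, -0.0308] turn 0.3424
```

View pics/w17.png

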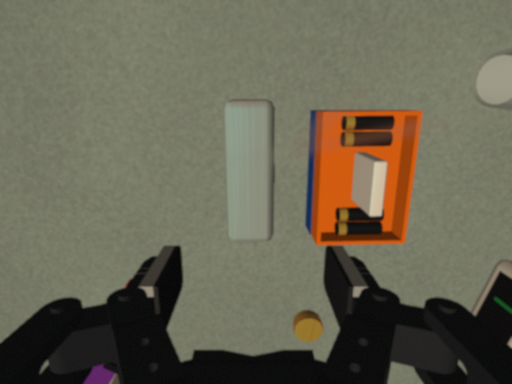

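Case laid parallel. Move the arm away and check from top and scene.

>>> apply_moves([
  {"travel": [-0.45,-0.22,-0.03],"turn": 0},
  {"travel": [-0.45,-0.22,-0.03],"turn": 0},
  {"travel": [-0.45,-0.22,-0.03],"turn": 0},
  {"travel": [-0.45,-0.22,-0.03],"turn": 0},
  {"travel": [-0.45,-0.22,-0.03],"turn": 0},
  {"travel": [-0.45,-0.22,-0.03],"turn": 0},
  {"travel": [-0.45,-0.22,-0.03],"turn": 0},
  {"travel": [-0.45,-0.22,-0.03],"turn": 0},
  {"travel": [-0.45,-0.22,-0.03],"turn": 0},
  {"travel": [-0.45,-0.22,-0.03],"turn": 0},
])

```text
t: 31.3
eef_pos: [0.3931, -0.3127, 0.2484]
orientation: [0.644, 0.765, 0.007, 0.005]
wrist_force: [1.5, -0.8, -0.0]
finger_gap: 0.774
```

```bash
python3 -c "
from est import *
from plan import *
plan([(.3,-.55,.25,1.742)])
for n in ['top','scene']: im=env.get_image(n); save(im,n+'18');np.save(n+'18.npy',im,allow_pickle=True)
"
```

```text
t 31.3 pos [ 0.3931 -0.3127  0.2484] q [0.6439 0.765  0.0068 0.0049] F [ 1.5 -0.8 -0. ] gap 0.774 j [ 1.039  0.356 -0.615  1.873  0.232  0.974  0.496]
psi 1.7423 tilt [ 0.0163  0.0041 -0.9999]
(0.3, -0.55, 0.25, 1.742) -> travel [-0.218, -0.1322, -0.0041] turn 0.0003
```

View pics/top18.png

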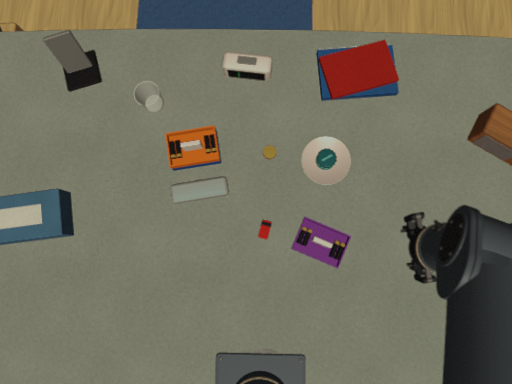

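```bash
python3 -c "
from est import *
im=env.get_image('top')
a=lambda k,near,r: cmask(im,k,near,r)
up,f=fit([im],[a('upper_tray',(194,146),34)],M['upper_tray'],[.645,.188,.18],z=.028); print('upper',up,f)
sm=smask(im,'spectacle_case',np.array([200,190])); 
if sm is not None: p,f=fit([im],[sm],M['spectacle_case'],[.5365,.168,.18]); print('case',p,f); d=np.array([.6447,.1881])-p[:2]; c,s=np.cos(.18),np.sin(.18); print('fwd',d@[c,s],'lat',d@[-s,c])
sa=smask(im,'saucer',np.array([326,161]))
m=cmask(im,'drying_capsule',(326,159),16)
if sa is not None: print('saucer',fit([im],[((sa>0)|(m>0))],M['saucer'],[.62,-.163,0],yaw=False))
print('caps',fit([im],[m],M['drying_capsule'],[.62,-.163,0],z=.005,yaw=False))
print('red',fit([im],[a('red_battery',(265,229),14)],M['red_battery'],[.436,-.003,-.22]))
print('tin',fit([im],[a('pill_tin',(269,152),12)],M['pill_tin'],[.642,-.013,0],yaw=False))
f=im['frame']; save(im,'top19',cv2.resize(f[110:260,150:370],None,fx=3.5,fy=3.5,interpolation=cv2.INTER_CUBIC))
sc=np.load('scene18.npy',allow_pickle=True).item(); f=sc['frame']; save(sc,'sc19',cv2.resize(f[130:330,130:400],None,fx=2.9,fy=2.9,interpolation=cv2.INTER_CUBIC))
"
```

```text
upper [0.64594629 0.18890491 0.18117761] 0.02679751519957707
case [0.53635899 0.16871026 0.17273236] 0.1117731662214917
fwd 0.11006195383533895 lat -0.0003197745388648214
saucer (array([ 0.62261967, -0.16274994]), np.float64(0.04157303370786514))
caps (array([ 0.62270174, -0.16272905]), np.float64(0.11803519061583578))
red (array([ 0.43573768, -0.00363147, -0.26080398]), np.float64(0.09166666666666667))
tin (array([ 0.64243377, -0.0126497 ]), np.float64(0.09773859716366429))
```

View pics/top19.png

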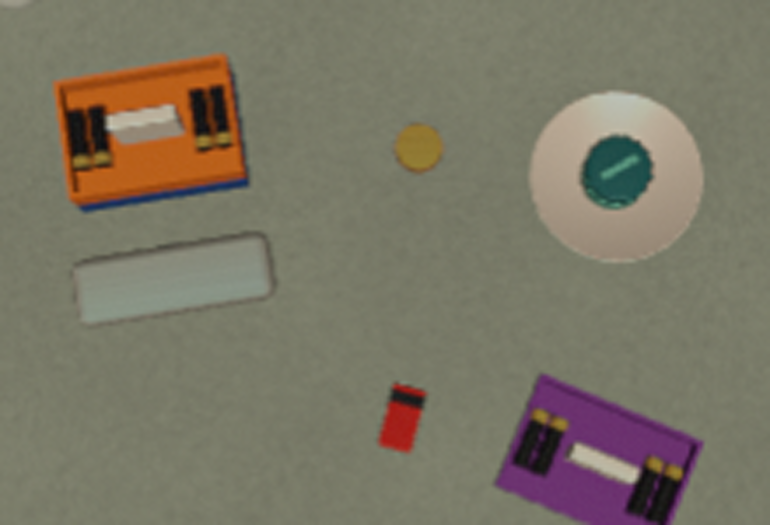

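View pics/sc19.png

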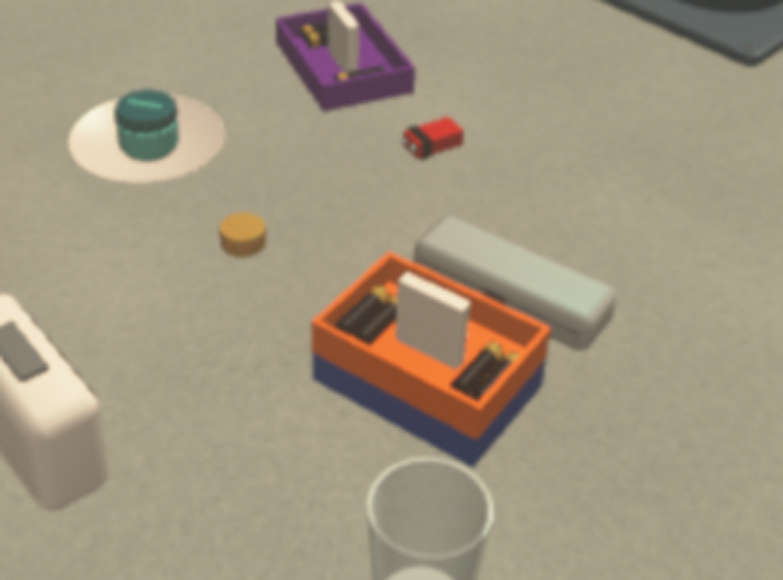

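```bash
python3 -c "
from h import *
st(); print(env.sign_off())"
```

```text
t 31.55 pos [ 0.3943 -0.3104  0.2482] q [0.6441 0.7649 0.0072 0.0047] F [ 0.  -0.6 -0.1] gap 0.774 j [ 1.035  0.356 -0.616  1.874  0.232  0.973  0.491]
the job is handed in; nothing more can be done
None
```

I did all four parts in the order asked and handed the job in at 31.6 s, with the arm clear of everything.

The last checks, mostly from the top camera, showed:
- **Green battery:** a wrist picture showed it lying flat in the blue tray before I covered it.
- **Orange tray:** it sits on the blue rim about 1.5 mm off centre, within 0.2° of parallel.
- **Capsule:** it stands upright, within about 0.2 mm of the saucer's centre. I lowered it until the wrist felt contact, then released it.
- **Spectacle case:** it is right way up, and its centre is 110 mm in front of the tray's, which makes a 4 cm gap. It is 0.3 mm off sideways and about 0.4° from parallel.
- **Left alone:** the tin's position matches the start, and the saucer's differs by about 1 mm. The red battery's position also matches, but its fitted angle differs by about 0.04 rad. I put that down to its small size in the picture, since the arm never came near it.

The wrist and top cameras disagreed by about 2 mm throughout. For the grasps and placings I mostly took values between the two, or measured the held part against its target in one picture.

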